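# Put the charging kit away and shut the cubby gate

## Task

Put the charging kit away in the open-topped pine cubby: set the green box gently on the grey box that stands there and then the yellow box on the green one, each with its four corner feet down in the recesses of the lid below. Then take the round charging pad out of the walnut phone stand and stand it upright in the middle slot of the cubby's wire rack, and last swing the white gate fully shut. Leave the grey box and everything else where it is.

Things in the scene. Friction and masses are not known exactly. Their poses are not given: they have to be found in the camera images.
- grey_box_c (a point): Centre (26 mm above its underside) of the grey box already in the cubby, about 0.8 kg. All three boxes have a lid of a deeper shade: 120 mm long (own x), 62 wide (own y), 52 high with feet (z up), straight sides; four domed round black feet 6 mm high, 13 mm across, at x +-46, y +-18 mm, and in the lid at the same places four square 17 mm recesses, 5 mm deep, dark floors.
- green_box_c (a point): Centre (half-way up, 26 mm above its underside) of the loose green box, about 0.35 kg, on the table; same shape as the grey box. With its feet home in the grey lid's recesses its centre is 47 mm above the grey box's; sideways play about 2 mm, either way round fits. Grasp across the 62 mm width (own y).
- yellow_box_c (a point): Centre (half-way up, 26 mm above its underside) of the loose yellow box, about 0.28 kg, on the table; same shape as the grey box, also 47 mm above the box below when its feet are home. Grasp across the 62 mm width (own y). It and the green box may swap places.
- pad_c (a point): Centre of the round charging pad, black with white faces: 90 mm diameter, 12 mm thick, 0.12 kg; own x = the disc's axis (level); it may have turned about it. It starts upright in the slot of the fixed walnut phone stand (base 90 x 110 mm, cheeks up to 38 and 52 mm above the table), centre 58 mm and top 103 mm above the table. Pinch the top across the thickness and lift straight up.
- rack_seat (a point): Where the pad's centre is when seated in the middle of the three slots of the fixed chrome wire rack in the cubby, 67 mm above the table. Axes of the cubby: x from the gate to the back wall = the pad's axis when seated (either way round), y to the gate's hinge side, z up. Slot 17 mm wide along x, tine tops 60 mm above the table; the pad's rim rests on two rails 50 mm apart.
- cubby: Fixed open-topped pine cubby, same axes as rack_seat. Origin on the table, under the middle of its floor. Inside 220 mm deep (x), 260 mm wide (y), floor 15 mm above the table; side walls 75 mm high, back wall 110 mm. Rack seat at x 0, y -65 mm; grey box at about x 10, y +65 mm, long way along x; a key lies between them.
- gate_hinge (a point): Point on the gate's upright hinge axis, 39 mm above the table; axes as rack_seat, does not turn with the gate. White picket gate leaf: 14 mm thick (7 mm either side of the axis), 262 mm long, from 6 to 72 mm above the table. Shut, it runs from the hinge along -y of this frame; it opens outwards, to -x.
- gate (a joint): Gate angle, rad: 0 shut (against its stop), 1.6 wide open; starts 1.15 to 1.5 open. At angle a the leaf points along (-sin a, -cos a) in gate_hinge's x, y. Light friction (under 1 N at the free end); stays where it is left.
- tablet: Bystander: purple kids' tablet lying flat, 200 x 145 x 18 mm; origin under its centre.
- mug: Bystander: blue ceramic mug, 80 mm across, 90 mm high, handle at own +y; origin under its centre.
- ball_center (a point): Bystander: centre of the orange ball, 60 mm across, on a walnut ring.
- key: Bystander: chrome bike key, about 56 mm long (own x), 5 mm thick, on the cubby floor between rack and boxes; origin under its middle.
- powerbank: Bystander: black power bank, 140 x 70 x 22 mm; origin under its centre.
- glasses_case: Bystander: dark teal glasses case, 155 x 58 x 40 mm; origin under its centre.
Things that resemble listed ones, but are neither listed nor needed, are in the scene too. Of the things that look like the part that bears pad_c, the smaller one is meant. There is more than one size of the part that bears yellow_box_c; the job needs the larger.

How it is judged:
By the outcome, as a careful person would: the job done as asked, in the order asked, and still so for the second after the job is handed in, with the robot touching nothing.
It also fails if it takes over 72 s, if anything falls off the work surface, if the arm or the gripper's body presses on something with over 40 N, if the wrist force passes 120 N, or if a joint passes its speed limit or range.

## Robot

A 6-joint arm with a two-finger parallel gripper is mounted at the origin on the work surface. World frame = base frame: x ahead of the robot, y to its left, z up, the work surface at z = 0. Lengths are in m, angles in rad, forces in N, time in s.
With the tool pointing down it reaches from about 0.35 to 0.975 m from the base axis. Payload 4.9 kg.
Tool frame: the origin (TCP) lies on the centre line of the jaws, within the pads' length; the fingertips stand 14 mm ahead of it and the grasp point (between the pads) lies 5 mm behind it; z points along the fingers, y is the line along which they close (so a half turn about z gives the same grasp; the last joint's range is limited). The gripper opens to 85 mm and grips with 20 to 120 N. Pads are 22 mm wide; open, the fingers measure 114 mm over their backs; the gripper's body (76 mm by 85 mm) begins 54 mm behind the grasp point. The pads swing forward as they close: fully open they stand 13 mm farther back than shut.
Start: joints at [1.067, 0.053, 1.613, -0, 1.476, -0.119], TCP at [0.235, 0.579, 0.245] pointing down, gripper open.
Joint ranges: [-3.01, 3.01], [-1.01, 2.22], [0.06, 2.58], [-1.02, 4.17], [0.09, 2.62], [-3.14, 3.14]. Speed limits (rad/s): [2.57, 2.57, 3.14, 3.14, 3.14, 3.14].

## Interface

Orientations are given as a unit quaternion [w, x, y, z].
In Python, from plant import * gives the robot as it stands.
- The arm moves only by the tool send_rows, never from a script. Its argument "steps" is a list of rows, each an object with "translation": the shift along the tool's x, y, z in cm, a list of three; "delta_rot": the turn, a rotation vector about the tool's x, y, z in rad, a list of three; "jaw": the finger opening in cm, from 0 to 8.54. In form: [{"translation": [dx, dy, dz], "delta_rot": [rx, ry, rz], "jaw": jaw}, ...]. A call has exactly 8 rows; each row is the pose to reach, as a shift and turn from the pose commanded when the call began, along the tool's axes at that moment; what a row does not reach only later rows make up. A row lasts 1/10 s, in which the tool goes at most 50 mm and 8.59 degrees, less where a joint would pass 70% of its speed; a pose out of reach is approached as far as the arm can. A call with a gripper value outside its range is refused whole. The fingers move at their own pace and stop on an object; the grip force is fixed at half the most. Time passes only in rows, so rows that repeat a pose let the fingers close, or fill a call up. It gives the time, the measured TCP pose, the force, the opening and the grip force at its end, in the units of the state.
- state(): the state, without advancing time (a new reading comes with each control period).
- grab_frame(name): name is "scene" or "top"; returns a dict with "pixels" (480x640x3 uint8, blue, green, red), "range_z" (480x640 float32, m along the optical axis (not along the pixel's ray), 0 where there is no reading), "fx", "fy", "cx", "cy" (pixels), "rvec" (rotation vector, rad) and "tvec" (3), from world to camera coordinates, as OpenCV has them. Camera axes: x right, y down, z forward; pixel columns grow to the right and rows downward; lengths in m; the calibration is good to about 2 mm. A picture is of the moment at which its call begins.
- job_done(): hands the job in; it is judged then, once.
The state is a dict: "time": time; "joint_pos": joint angles; "joint_vel": joint speeds; "joint_efforts": joint torques, N m; "tool_pos": TCP position; "tool_rot": TCP orientation; "contact_force": force on the tool from outside, world axes, zero at the start; "ft_torque": the same for the moment, N m; "gripper_width": opening from 0.0 (shut) to 1.0 (fully open); "grasp_force": force on a finger pad.
Only numpy, scipy, OpenCV 4.12 (cv2) and the standard library are available. Lean on these libraries where they do the work, as an engineer would, in place of code of your own. Each camera call takes 0.05 s, during which the arm holds its last target. There are 200 camera calls.

## Working session

There is one attempt and no reset: what is moved stays moved. The work goes in short steps, Python scripts to look and compute and a tool call to move; the robot and the scene stay as the last step left them, time stands still between calls to the robot, and variables do not carry over. Pictures are saved under pics/ and viewed, at most 10 in all, crops included, and the job is handed in when it is done.

Besides the shell and the picture viewer there is one more tool, called after ">>>" as name(argument=value, ...), one argument or row to a line, values as JSON. send_rows: Moves the arm, as the interface text tells. Its arguments: {"type":"object","properties":{"steps":{"type":"array","items":{"type":"object","properties":{"translation":{"type":"array","items":{"type":"number"}},"delta_rot":{"type":"array","items":{"type":"number"}},"jaw":{"type":"number"}}}}},"required":["steps"]}

```bash
ls; mkdir -p pics; cat > h.py <<'E'
from plant import *
import numpy as np, cv2
from scipy.spatial.transform import Rotation as R
def grab(n):
    f=grab_frame(n); f['R']=cv2.Rodrigues(np.array(f['rvec'],float))[0]; f['t']=np.array(f['tvec'],float).ravel(); return f
def cloud(f):
    z=f['range_z'].astype(float); v,u=np.indices(z.shape)
    p=np.stack([(u-f['cx'])/f['fx']*z,(v-f['cy'])/f['fy']*z,z],-1)
    w=(p-f['t'])@f['R']; w[z==0]=np.nan; return w
def proj(f,p):
    c=f['R']@np.array(p,float)+f['t']; return c[0]/c[2]*f['fx']+f['cx'],c[1]/c[2]*f['fy']+f['cy']
def px(f,u,v,zw):  # intersect pixel ray with plane z=zw
    d=f['R'].T@np.array([(u-f['cx'])/f['fx'],(v-f['cy'])/f['fy'],1]); o=-f['R'].T@f['t']; return o+d*(zw-o[2])/d[2]
def tool():
    s=state(); q=s['tool_rot']; return np.array(s['tool_pos']),R.from_quat([q[1],q[2],q[3],q[0]]),s
def go(pos,yaw):  # target TCP, pointing down, tool x axis heading = yaw (mod pi) -> translation cm & rotvec in tool axes
    p,r,s=tool()
    best=None
    for k in (0,np.pi):
        y=yaw+k; c,sn=np.cos(y),np.sin(y)
        T=R.from_matrix(np.array([[c,sn,0],[sn,-c,0],[0,0,-1]]))
        d=(r.inv()*T).as_rotvec()
        if best is None or np.linalg.norm(d)<np.linalg.norm(best): best=d
    return np.round(r.inv().apply(np.array(pos)-p)*100,2),np.round(best,3)
E
python3 - <<'E'
from h import *
for n in('scene','top'):
    f=grab(n); cv2.imwrite(f'pics/{n}0.png',f['pixels']); np.savez(f'{n}0.npz',**f); print(n,f['fx'],-f['R'].T@f['t'],f['R'][2])
p,r,s=tool();print(s,r.as_matrix())
E
```

```text
pics
scene 497.84585248535603 [1.19148959 0.61687424 0.99034235] [-0.55656883 -0.39194639 -0.73253612]
top 509.92647614976494 [0.33102322 0.11867107 1.08924806] [ 0.14203222  0.003264   -0.98985665]
{'time': 0.1, 'joint_pos': array([ 1.06701883e+00,  5.33104580e-02,  1.61416779e+00, -1.91324444e-05,
        1.47602959e+00, -1.18997283e-01]), 'joint_vel': array([ 5.08586549e-05, -2.55537790e-04, -2.06146130e-03, -2.14114924e-03,
        5.09165089e-04, -1.13458387e-03]), 'joint_efforts': array([ 5.91390744e-04, -3.94897449e+01, -3.71365821e+01, -8.08914024e-05,
        3.91437105e-03, -6.92543409e-07]), 'tool_pos': array([0.23433225, 0.57881391, 0.24416715]), 'tool_rot': array([-2.84323340e-04,  1.91204465e-01,  9.81549762e-01, -9.14461960e-04]), 'contact_force': array([ 0.8617276 , -0.17969541,  0.48604539]), 'ft_torque': array([-0.0085066 , -0.00652126, -0.00682659]), 'grasp_force': 0.0, 'gripper_width': 1.0006529639819142} [[-9.26881543e-01  3.75352875e-01 -9.07853433e-04]
 [ 3.75353915e-01  9.26880032e-01 -1.68645205e-03]
 [ 2.08456593e-04 -1.90390762e-03 -9.99998166e-01]]
```

View pics/scene0.png

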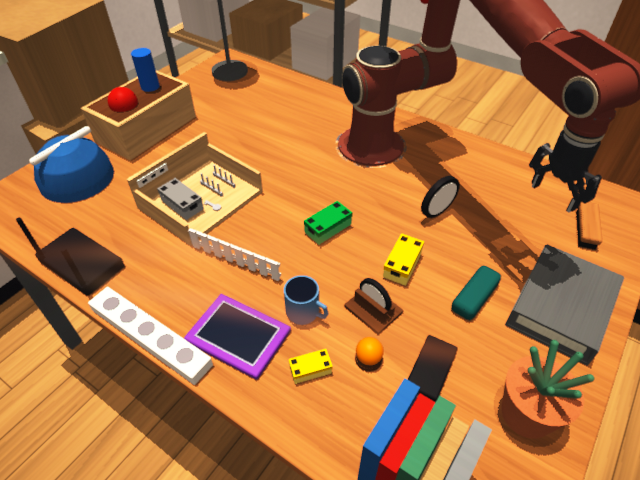

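View pics/top0.png

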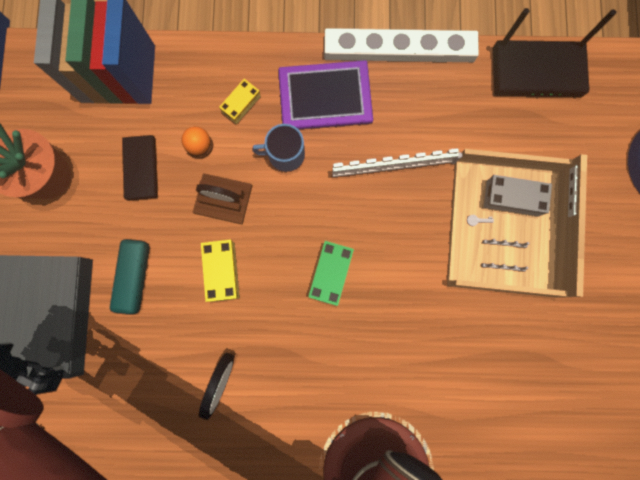

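The top view shows the larger yellow box at (218,270) and a small decoy at (240,100), green at (331,272), and grey at (520,195). The pad in the walnut stand is at (219,193), with a big decoy disc at (217,385). The gate runs from its hinge at about (460,153) to (335,168), and the rack tines are in rows at v 243 and 267.

```bash
cat >> h.py <<'E'
def rect(pts):
    pts=np.asarray(pts,float); (c,s,a)=cv2.minAreaRect((pts*1000).astype(np.float32)); b=cv2.boxPoints((c,s,a))
    e=b[1]-b[0];g=b[2]-b[1]; l=e if np.hypot(*e)>np.hypot(*g) else g
    return np.round(c,1),np.round(sorted(s),1),round(float(np.arctan2(l[1],l[0])%np.pi),3)
E
python3 - <<'E'
from h import *
for n in('top','scene'):
    f=grab(n); w=cloud(f); b=f['pixels']; hsv=cv2.cvtColor(b,cv2.COLOR_BGR2HSV); H,S,V=[hsv[...,i].astype(int) for i in range(3)]
    z=w[...,2]
    for nm,m in (('green',(H>45)&(H<75)&(S>150)),('yellow',(H>22)&(H<34)&(S>180)&(V>120))):
        m=m&(z>0.044)&(z<.058); k,l=cv2.connectedComponents(m.astype(np.uint8))
        for i in range(1,k):
            q=l==i
            if q.sum()>150: print(n,nm,q.sum(),rect(w[q][:,:2]),np.median(z[q]))
    # grey lid: region search
    if n=='top':
        u,v=np.meshgrid(range(640),range(480))
        q=(u>478)&(u<556)&(v>165)&(v<222)&(z>.06)&(z<.072); print('grey',q.sum(),rect(w[q][:,:2]),np.median(z[q]))
        q=(u>185)&(u<260)&(v>165)&(v<215)&(z>.07); print('pad',q.sum(),rect(w[q][:,:2]),z[q].max())
        q=(u>440)&(u<600)&(v>140)&(v<305)&(z>.068)&(z<.082)
        q2=(u>565)&(u<600)&(v>140)&(v<305)&(z>.1)&(z<.12)
        print('walls',rect(w[q|q2][:,:2])); print('back',rect(w[q2][:,:2]))
        q=(u>325)&(u<470)&(v>140)&(v<185)&(z>.06)&(z<.08); print('gate',rect(w[q][:,:2]),q.sum())
        for uv in((460,153),(335,172)): print(px(f,*uv,.072))
        q=(u>475)&(u<535)&(v>230)&(v<278)&(z>.035)&(z<.07); print('tines',q.sum(),rect(w[q][:,:2]),z[q].max())
    else:
        u,v=np.meshgrid(range(640),range(480))
        q=(u>350)&(u<400)&(v>270)&(v<325)&(z>.06); print('pad',q.sum(),rect(w[q][:,:2]),z[q].max())
        q=(u>155)&(u<205)&(v>170)&(v<222)&(z>.061)&(z<.073); print('grey',q.sum(),rect(w[q][:,:2]),np.median(z[q]))
    if n=='top': c=cv2.hconcat([cv2.resize(b[140:305,440:605],(495,495),interpolation=3),cv2.resize(b[165:330,180:282],(306,495),interpolation=3)])
    else: d=cv2.resize(b[130:330,120:410],(800,552),interpolation=3)
cv2.imwrite('pics/c1.png',c);cv2.imwrite('pics/c2.png',d)
E
```

```text
grey 1800 (array([ 566.4, -287.4]), array([ 64.1, 123.5]), 1.422) 0.06781498412422808
pad 340 (array([555.9, 333.1]), array([13.4, 84.6]), 1.366) 0.10739863302661011
walls (array([ 509.4, -253.6]), array([280.8, 281.2]), 1.488)
back (array([ 498.2, -384. ]), array([ 19.4, 280. ]), 3.059)
gate (array([634.1, -43.4]), array([ 17.3, 285. ]), 1.707) 884
[ 0.64774313 -0.16426201  0.072     ]
[0.60265127 0.09273005 0.072     ]
tines 161 (array([ 442.5, -264.2]), array([55.7, 74.7]), 1.503) 0.0654101187116832
scene green 744 (array([398. , 101.5]), array([ 66.1, 121.7]), 2.87) 0.049756962829882054
scene yellow 778 (array([398.7, 330. ]), array([ 61.5, 124.2]), 0.131) 0.05035430819446957
pad 448 (array([558.4, 337.8]), array([15.1, 87.2]), 1.374) 0.104225815707631
grey 756 (array([ 588.3, -290.1]), array([113.9, 207.7]), 1.377) 0.06482533346478972
```

View pics/c1.png

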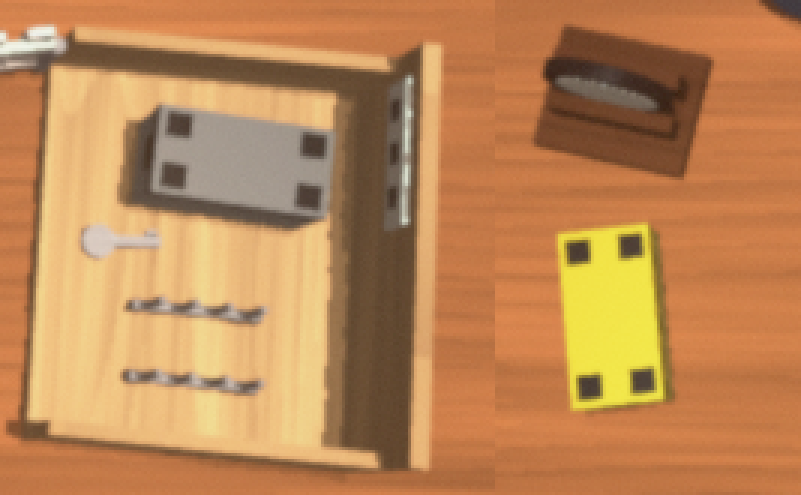

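View pics/c2.png

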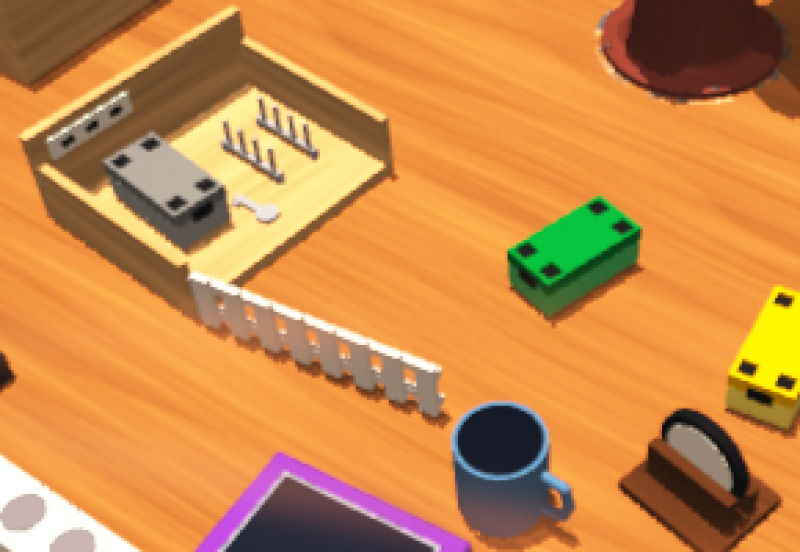

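Candidates: yellow (218,270) is the larger, 62x124 mm measured. The pad in the walnut stand at (219,193) is 87 mm, and the disc at (217,385) is a bigger lookalike. Both crops confirm this. Next I'll refine the lid positions from their recesses.

```bash
cat >> h.py <<'E'
def recess(f,roi,zl,thr=75,show=False):
    u0,u1,v0,v1=roi; b=f['pixels'][v0:v1,u0:u1]; V=b.max(-1)
    b4=cv2.resize(V,None,fx=4,fy=4,interpolation=cv2.INTER_CUBIC)
    k,l,st,c=cv2.connectedComponentsWithStats((b4<thr).astype(np.uint8))
    P=[px(f,u0+(c[i][0]-1.5)/4,v0+(c[i][1]-1.5)/4,zl-.001)[:2]*1000 for i in range(1,k) if 200<st[i][4]<3000 and .6<st[i][2]/st[i][3]<1.7]
    return np.array(P)
E
python3 - <<'E'
from h import *
f=grab('top')
for nm,roi,zl in(('green',(305,360,236,310),.052),('yellow',(197,242,234,306),.052),('grey',(484,556,170,220),.067)):
    for t in (60,75,90):
        P=recess(f,roi,zl,t); print(nm,t,len(P), np.round(P.mean(0),1) if len(P) else '', rect(P) if len(P)>=3 else '')
h,r,s=tool()
for nm,p,y in(('green',(.398,.1015,.10),2.87),):print(go(p,y))
E
```

```text
green 60 0  
green 75 0  
green 90 0  
yellow 60 0  
yellow 75 0  
yellow 90 4 [399.1 327.4] (array([399044.4, 327425.9]), array([36015.1, 92230.6]), 0.135)
grey 60 0  
grey 75 0  
grey 90 4 [ 567.1 -289. ] (array([ 567107.2, -289025.8]), array([36001.2, 92284.8]), 1.426)
(array([-33.09, -38.11,  14.5 ]), array([-0.001, -0.   , -0.113]))
```

```bash
python3 - <<'E'
from h import *
f=grab('top')
for t in (80,95,105,115,125):
    P=recess(f,(305,360,236,310),.052,t); print(t,len(P), rect(P) if len(P)>=3 else '')
E
```

```text
80 0 
95 4 (array([398211.5,  97457.1]), array([36161.8, 92375.8]), 2.878)
105 4 (array([398168. ,  97451.4]), array([36091. , 92387.5]), 2.878)
115 4 (array([398140.8,  97459.5]), array([36127.7, 92304.7]), 2.878)
125 4 (array([398150.9,  97480.8]), array([36157.4, 92287.5]), 2.878)
```

>>> send_rows(
  steps=[
    {"translation": [-4,-5,0],"delta_rot": [0,0,-0.05],"jaw": 8.5},
    {"translation": [-8,-9,1],"delta_rot": [0,0,-0.1],"jaw": 8.5},
    {"translation": [-12,-13,3],"delta_rot": [0,0,-0.113],"jaw": 8.5},
    {"translation": [-16,-18,5],"delta_rot": [0,0,-0.113],"jaw": 8.5},
    {"translation": [-20,-23,7],"delta_rot": [0,0,-0.113],"jaw": 8.5},
    {"translation": [-24,-28,9],"delta_rot": [0,0,-0.113],"jaw": 8.5},
    {"translation": [-28,-33,10],"delta_rot": [0,0,-0.113],"jaw": 8.5},
    {"translation": [-32,-37,11],"delta_rot": [0,0,-0.113],"jaw": 8.5},
  ],
)

```text
time: 1.1
tool_pos: [0.359, 0.2101, 0.1567]
tool_rot: [0.0, 0.135, 0.991, 0.0]
contact_force: [2.0, 0.1, -0.3]
gripper_width: 0.999
grasp_force: 0.0
```

```bash
python3 - <<'E'
from h import *
print(go((.3982,.0975,.09),2.878),go((.3982,.0975,.03),2.878),state()['tool_pos'],state()['joint_vel'])
E
```

```text
(array([-6.79, -9.8 ,  6.67]), array([ 0.   ,  0.   , -0.007])) (array([-6.79, -9.8 , 12.67]), array([ 0.   ,  0.   , -0.007])) [0.35897981 0.21012589 0.15673566] [-1.18080805 -0.25228569  0.34905611 -0.00210893 -0.11563752 -1.16236567]
```

>>> send_rows(
  steps=[
    {"translation": [-3,-4,2],"delta_rot": [0,0,-0.007],"jaw": 8.5},
    {"translation": [-6.8,-9.8,5],"delta_rot": [0,0,-0.007],"jaw": 8.5},
    {"translation": [-6.8,-9.8,6.7],"delta_rot": [0,0,-0.007],"jaw": 8.5},
    {"translation": [-6.8,-9.8,6.7],"delta_rot": [0,0,-0.007],"jaw": 8.5},
    {"translation": [-6.8,-9.8,6.7],"delta_rot": [0,0,-0.007],"jaw": 8.5},
    {"translation": [-6.8,-9.8,6.7],"delta_rot": [0,0,-0.007],"jaw": 8.5},
    {"translation": [-6.8,-9.8,6.7],"delta_rot": [0,0,-0.007],"jaw": 8.5},
    {"translation": [-6.8,-9.8,6.7],"delta_rot": [0,0,-0.007],"jaw": 8.5},
  ],
)

```text
time: 1.9
tool_pos: [0.3988, 0.1001, 0.0914]
tool_rot: [0.001, 0.131, 0.991, 0.0]
contact_force: [0.4, -0.0, -0.5]
gripper_width: 0.998
grasp_force: 0.0
```

```bash
python3 - <<'E'
from h import *
print(go((.3982,.0975,.03),2.878),state()['tool_pos'])
f=grab('top')
P=recess(f,(305,360,236,310),.052,105); print(len(P), rect(P) if len(P)>=3 else '')
E
```

```text
(array([ 0.  , -0.27,  6.14]), array([0.001, 0.002, 0.001])) [0.39883564 0.10011973 0.09138065]
0
```

>>> send_rows(
  steps=[
    {"translation": [0,-0.2,2],"delta_rot": [0,0,0],"jaw": 8.5},
    {"translation": [0,-0.25,4],"delta_rot": [0,0,0],"jaw": 8.5},
    {"translation": [0,-0.25,5.6],"delta_rot": [0,0,0],"jaw": 8.5},
    {"translation": [0,-0.25,6.1],"delta_rot": [0,0,0],"jaw": 8.5},
    {"translation": [0,-0.25,6.1],"delta_rot": [0,0,0],"jaw": 7.0},
    {"translation": [0,-0.25,6.1],"delta_rot": [0,0,0],"jaw": 5.5},
    {"translation": [0,-0.25,6.1],"delta_rot": [0,0,0],"jaw": 5.5},
    {"translation": [0,-0.25,6.1],"delta_rot": [0,0,0],"jaw": 5.5},
  ],
)

```text
time: 2.75
tool_pos: [0.3986, 0.097, 0.0304]
tool_rot: [0.001, 0.132, 0.991, 0.0]
contact_force: [0.5, 0.5, 0.8]
gripper_width: 0.717
grasp_force: 65.4
```

```bash
python3 - <<'E'
from h import *
p,r,s=tool(); off=r.inv().apply([.3982-p[0],.0975-p[1],0]); print('off',off)
print(go((.5671,-.2890,.17),1.426), go((p[0],p[1],.17),2.878))
E
```

```text
off [ 5.40586607e-04  3.76327797e-04 -8.10413105e-07]
(array([-26.39, -32.83, -13.94]), array([2.000e-03, 1.000e-03, 1.451e+00])) (array([-3.000e-02,  1.000e-02, -1.396e+01]), array([ 0.001,  0.002, -0.001]))
```

>>> send_rows(
  steps=[
    {"translation": [0,0,-3],"delta_rot": [0,0,0],"jaw": 5.5},
    {"translation": [-0.5,-0.5,-7],"delta_rot": [0,0,0.1],"jaw": 5.5},
    {"translation": [-2,-3,-11],"delta_rot": [0,0,0.24],"jaw": 5.5},
    {"translation": [-5,-6,-13.9],"delta_rot": [0,0,0.38],"jaw": 5.5},
    {"translation": [-8,-10,-13.9],"delta_rot": [0,0,0.52],"jaw": 5.5},
    {"translation": [-11,-14,-13.9],"delta_rot": [0,0,0.66],"jaw": 5.5},
    {"translation": [-14,-17.5,-13.9],"delta_rot": [0,0,0.8],"jaw": 5.5},
    {"translation": [-17,-21,-13.9],"delta_rot": [0,0,0.94],"jaw": 5.5},
  ],
)

```text
time: 3.55
tool_pos: [0.5069, -0.1524, 0.1681]
tool_rot: [-0.0, 0.569, 0.822, 0.0]
contact_force: [-0.2, 0.6, -1.3]
gripper_width: 0.717
grasp_force: 67.1
```

```bash
python3 - <<'E'
from h import *
print(go((.5671,-.2890,.17),1.426),state()['tool_pos'],state()['gripper_width'])
E
```

```text
(array([-14.91,   0.83,  -0.2 ]), array([-0.   , -0.   ,  0.504])) [ 0.50688274 -0.15235645  0.16809369] 0.7173560636753296
```

>>> send_rows(
  steps=[
    {"translation": [-4,0.2,-0.2],"delta_rot": [0,0,0.14],"jaw": 5.5},
    {"translation": [-8,0.5,-0.2],"delta_rot": [0,0,0.28],"jaw": 5.5},
    {"translation": [-12,0.7,-0.2],"delta_rot": [0,0,0.42],"jaw": 5.5},
    {"translation": [-14.9,0.8,-0.2],"delta_rot": [0,0,0.504],"jaw": 5.5},
    {"translation": [-14.9,0.8,-0.2],"delta_rot": [0,0,0.504],"jaw": 5.5},
    {"translation": [-14.9,0.8,-0.2],"delta_rot": [0,0,0.504],"jaw": 5.5},
    {"translation": [-14.9,0.8,-0.2],"delta_rot": [0,0,0.504],"jaw": 5.5},
    {"translation": [-14.9,0.8,-0.2],"delta_rot": [0,0,0.504],"jaw": 5.5},
  ],
)

```text
time: 4.35
tool_pos: [0.5672, -0.2855, 0.1701]
tool_rot: [-0.0, 0.754, 0.657, -0.0]
contact_force: [-0.6, 0.6, -2.0]
gripper_width: 0.714
grasp_force: 67.3
```

```bash
python3 - <<'E'
from h import *
p,r,s=tool();print(go((.5671,-.2890,.105),1.426),p,s['gripper_width'],s['contact_force'])
# where are the green box corners vs grey: check from scene
f=grab('scene'); b=f['pixels']; np.save('s1.npy',b)
for q in((.5671,-.289,.067),(.5671,-.289,.19)): print(proj(f,q))
cv2.imwrite('pics/d1.png',cv2.resize(b[110:250,110:290],(720,560),interpolation=3))
E
```

```text
(array([-0.35,  0.04,  6.51]), array([-0.001, -0.   ,  0.008])) [ 0.56719219 -0.28548526  0.17011086] 0.7140676863646519 [-0.63759719  0.58677515 -2.03303432]
(np.float64(177.11251149264407), np.float64(191.62805843938585))
(np.float64(167.1203155356866), np.float64(156.1706741722935))
```

View pics/d1.png

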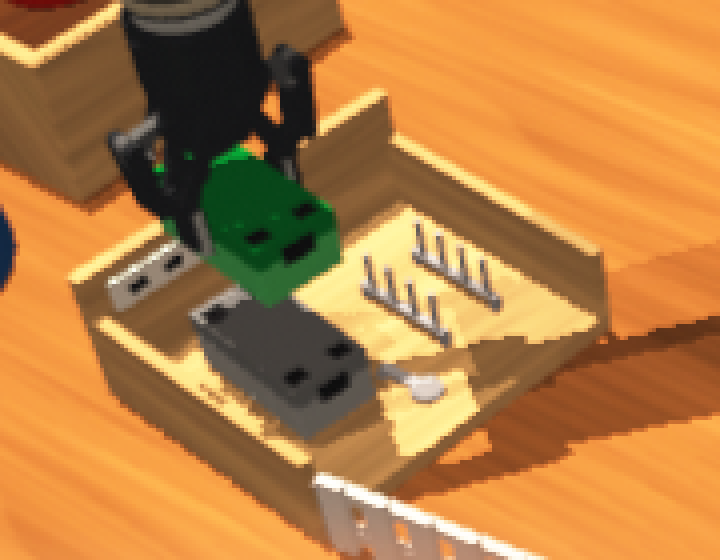

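The crop shows green held above grey. The near recesses are at crop (258,237) and (303,210) on green, and (295,376) and (340,349) on grey. I'll check their relative offset.

```bash
python3 - <<'E'
from h import *
f=grab('scene')
g=[px(f,110+u/4-.4,110+v/4-.4,.1907) for u,v in((258,237),(303,210))]
y=[px(f,110+u/4-.4,110+v/4-.4,.066) for u,v in((295,376),(340,349))]
print(np.round(np.array(g)*1000,1),np.round(np.array(y)*1000,1))
c,s=np.cos(1.426),np.sin(1.426)
for dy in(-18,18): print(567.1+46*c-dy*s, -289+46*s+dy*c)
E
```

```text
[[ 594.  -235.9  190.7]
 [ 558.6 -231.7  190.7]] [[ 591.4 -241.    66. ]
 [ 554.6 -234.7   66. ]]
591.5490166428042 -246.07861156486334
555.9257453177536 -240.8841394933407
```

>>> send_rows(
  steps=[
    {"translation": [-0.1,0,1.2],"delta_rot": [0,0,0.008],"jaw": 5.5},
    {"translation": [-0.3,0,2.6],"delta_rot": [0,0,0.008],"jaw": 5.5},
    {"translation": [-0.35,0,4],"delta_rot": [0,0,0.008],"jaw": 5.5},
    {"translation": [-0.35,0,5.2],"delta_rot": [0,0,0.008],"jaw": 5.5},
    {"translation": [-0.35,0,5.8],"delta_rot": [0,0,0.008],"jaw": 5.5},
    {"translation": [-0.35,0,6],"delta_rot": [0,0,0.008],"jaw": 5.5},
    {"translation": [-0.35,0,6],"delta_rot": [0,0,0.008],"jaw": 5.5},
    {"translation": [-0.35,0,6],"delta_rot": [0,0,0.008],"jaw": 5.5},
  ],
)

```text
time: 5.25
tool_pos: [0.5676, -0.2904, 0.1111]
tool_rot: [0.001, 0.757, 0.654, 0.0]
contact_force: [0.4, 0.1, -2.3]
gripper_width: 0.717
grasp_force: 67.3
```

```bash
cat >> h.py <<'E'
def spot(f,p,h=5):
    # dark spot nearest predicted world point p; returns world xy (mm) at p's z
    u,v=proj(f,p); u0,v0=int(round(u)),int(round(v)); V=f['pixels'][v0-h:v0+h+1,u0-h:u0+h+1].max(-1)
    b=cv2.resize(V,None,fx=8,fy=8,interpolation=cv2.INTER_CUBIC); t,m=cv2.threshold(b,0,1,cv2.THRESH_BINARY_INV+cv2.THRESH_OTSU)
    k,l,st,c=cv2.connectedComponentsWithStats(m)
    d=[np.hypot(*(c[i]-b.shape[0]/2)) if st[i][4]>300 else 999 for i in range(1,k)]; i=1+int(np.argmin(d))
    uu,vv=u0-h+(c[i][0]+.5)/8-.5,v0-h+(c[i][1]+.5)/8-.5
    return np.round(px(f,uu,vv,p[2])[:2]*1000,1),st[i][4]/64,t
def feet(c,yaw,z):
    C,S=np.cos(yaw),np.sin(yaw); return [(c[0]+x*C-y*S,c[1]+x*S+y*C,z) for x in(.046,-.046) for y in(-.018,.018)]
E
python3 - <<'E'
from h import *
p,r,s=tool(); m=r.as_matrix(); yaw=np.arctan2(m[1,0],m[0,0]); print(p,yaw)
for n in('scene','top'):
    f=grab(n)
    for nm,c,y,z,bias in(('grey',(.5671,-.289),1.426,.066,.005),('green',p[:2],yaw,p[2]+.0206,.004)):
        for q in feet(c,y,z): 
            try:
                bb=bias if n=='scene' else 0; o,a,t=spot(f,(q[0],q[1]+bb,q[2])); print(n,nm,np.round(np.array(q[:2])*1000,1),o,'d',np.round(o-np.array(q[:2])*1000,1),a,t)
            except Exception as e: print(n,nm,e)
b=grab('scene')['pixels']; cv2.imwrite('pics/d2.png',cv2.resize(b[150:225,145:220],(600,600),interpolation=3))
E
```

```text
[ 0.56759414 -0.29037731  0.11112898] 1.4248502208640215
scene grey [ 591.5 -246.1] [ 594.6 -236.7] d [3.1 9.4] 93.5 79.0
scene grey [ 555.9 -240.9] [ 557.7 -235.6] d [1.8 5.3] 109.984375 147.0
scene grey [ 578.3 -337.1] [ 575.4 -345.2] d [-2.9 -8.1] 30.578125 56.0
scene grey [ 542.7 -331.9] [ 549.  -307.9] d [ 6.3 24. ] 16.0625 49.0
scene green [ 592.1 -247.5] [ 594.6 -241.6] d [2.5 5.9] 18.359375 50.0
scene green [ 556.5 -242.2] [ 557.8 -238.1] d [1.3 4.1] 98.671875 140.0
scene green [ 578.7 -338.5] [ 579.4 -330.5] d [0.7 8. ] 100.140625 78.0
scene green [ 543.1 -333.3] [ 544.2 -329.9] d [1.1 3.4] 101.40625 78.0
top grey [ 591.5 -246.1] [ 591.5 -249.8] d [-0.  -3.7] 49.796875 73.0
top grey [ 555.9 -240.9] [ 555.8 -241.7] d [-0.1 -0.8] 111.671875 101.0
top grey [ 578.3 -337.1] [ 582.3 -332. ] d [4.  5.1] 51.09375 97.0
top grey [ 542.7 -331.9] [ 542.9 -328.5] d [0.2 3.4] 71.765625 78.0
top green [ 592.1 -247.5] [ 593.5 -246.4] d [1.4 1.1] 80.8125 68.0
top green [ 556.5 -242.2] [ 558.1 -241.6] d [1.6 0.6] 81.28125 69.0
top green [ 578.7 -338.5] [ 572.7 -345.8] d [-6.  -7.3] 17.59375 139.0
top green [ 543.1 -333.3] [ 545.3 -329. ] d [2.2 4.3] 53.828125 98.0
```

View pics/d2.png

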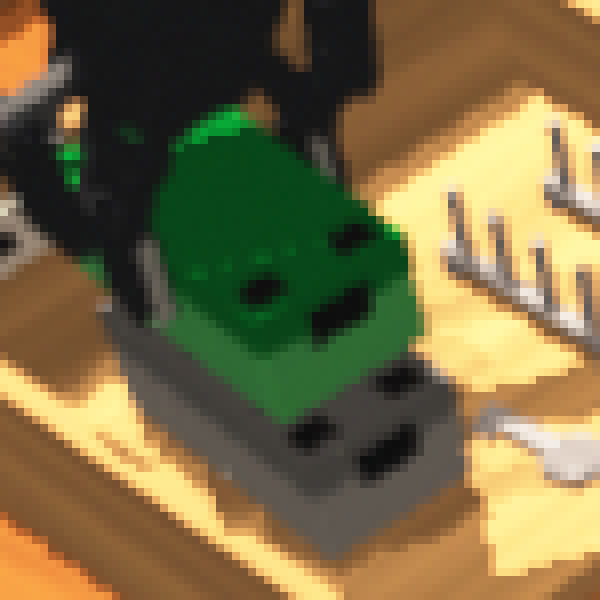

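```bash
python3 - <<'E'
from h import *
p,r,s=tool()
f=grab('scene')
for nm,z,pp in(('green',p[2]+.0206,((263,291),(352,238),(340,314))),('grey',.066,((314,432),(400,378),(388,452)))):
    print(nm,[np.round(px(f,145+u/8-.44,150+v/8-.44,z)[:2]*1000,1) for u,v in pp[:2]], np.round(px(f,145+pp[2][0]/8-.44,150+pp[2][1]/8-.44,z-.016)[:2]*1000,1))
print([np.round(np.array(q[:2])*1000,1) for q in feet((.5671,-.289),1.426,0)[:2]])
E
```

```text
green [array([ 594.7, -240.8]), array([ 559.2, -235.5])] [ 577.4 -227.4]
grey [array([ 590.6, -240. ]), array([ 554.5, -234.9])] [ 573.  -226.7]
[array([ 591.5, -246.1]), array([ 555.9, -240.9])]
```

Both cameras put green 2–4 mm too far in +x, so I'll shift it about 3 mm along tool −y and lower while watching the force.

>>> send_rows(
  steps=[
    {"translation": [0,-0.2,0],"delta_rot": [0,0,0],"jaw": 5.5},
    {"translation": [0,-0.3,0.2],"delta_rot": [0,0,0],"jaw": 5.5},
    {"translation": [0,-0.3,0.5],"delta_rot": [0,0,0],"jaw": 5.5},
    {"translation": [0,-0.3,0.8],"delta_rot": [0,0,0],"jaw": 5.5},
    {"translation": [0,-0.3,1.0],"delta_rot": [0,0,0],"jaw": 5.5},
    {"translation": [0,-0.3,1.2],"delta_rot": [0,0,0],"jaw": 5.5},
    {"translation": [0,-0.3,1.4],"delta_rot": [0,0,0],"jaw": 5.5},
    {"translation": [0,-0.3,1.4],"delta_rot": [0,0,0],"jaw": 5.5},
  ],
)

```text
time: 6.25
tool_pos: [0.5639, -0.2895, 0.0959]
tool_rot: [-0.0, 0.757, 0.654, -0.0]
contact_force: [-0.3, -0.2, -2.5]
gripper_width: 0.72
grasp_force: 67.3
```

>>> send_rows(
  steps=[
    {"translation": [0,0,0.1],"delta_rot": [0,0,0],"jaw": 5.5},
    {"translation": [0,0,0.2],"delta_rot": [0,0,0],"jaw": 5.5},
    {"translation": [0,0,0.3],"delta_rot": [0,0,0],"jaw": 5.5},
    {"translation": [0,0,0.3],"delta_rot": [0,0,0],"jaw": 5.5},
    {"translation": [0,0,0.3],"delta_rot": [0,0,0],"jaw": 5.5},
    {"translation": [0,0,0.3],"delta_rot": [0,0,0],"jaw": 5.5},
    {"translation": [0,0,0.3],"delta_rot": [0,0,0],"jaw": 5.5},
    {"translation": [0,0,0.3],"delta_rot": [0,0,0],"jaw": 5.5},
  ],
)

```text
time: 7.05
tool_pos: [0.5641, -0.2897, 0.0934]
tool_rot: [0.0, 0.757, 0.654, -0.0]
contact_force: [1.1, 0.2, -2.9]
gripper_width: 0.713
grasp_force: 67.3
```

>>> send_rows(
  steps=[
    {"translation": [0,0,0.05],"delta_rot": [0,0,0],"jaw": 5.5},
    {"translation": [0,0,0.1],"delta_rot": [0,0,0],"jaw": 5.5},
    {"translation": [0,0,0.15],"delta_rot": [0,0,0],"jaw": 5.5},
    {"translation": [0,0,0.15],"delta_rot": [0,0,0],"jaw": 5.5},
    {"translation": [0,0,0.15],"delta_rot": [0,0,0],"jaw": 5.5},
    {"translation": [0,0,0.15],"delta_rot": [0,0,0],"jaw": 5.5},
    {"translation": [0,0,0.15],"delta_rot": [0,0,0],"jaw": 5.5},
    {"translation": [0,0,0.15],"delta_rot": [0,0,0],"jaw": 5.5},
  ],
)

```text
time: 7.85
tool_pos: [0.5642, -0.2897, 0.0921]
tool_rot: [0.0, 0.757, 0.654, 0.0]
contact_force: [-1.3, 1.3, 1.0]
gripper_width: 0.717
grasp_force: 67.4
```

>>> send_rows(
  steps=[
    {"translation": [0,0,0],"delta_rot": [0,0,0],"jaw": 6.8},
    {"translation": [0,0,0],"delta_rot": [0,0,0],"jaw": 7.8},
    {"translation": [0,0,0],"delta_rot": [0,0,0],"jaw": 7.8},
    {"translation": [0,0,-1],"delta_rot": [0,0,0],"jaw": 7.8},
    {"translation": [0,0,-4],"delta_rot": [0,0,0],"jaw": 7.8},
    {"translation": [0,0,-7],"delta_rot": [0,0,0],"jaw": 7.8},
    {"translation": [0,0,-9],"delta_rot": [0,0,0],"jaw": 7.8},
    {"translation": [0,0,-9],"delta_rot": [0,0,0],"jaw": 7.8},
  ],
)

```text
time: 8.65
tool_pos: [0.5663, -0.2911, 0.1873]
tool_rot: [0.004, 0.757, 0.654, 0.001]
contact_force: [0.5, 0.2, -0.2]
gripper_width: 0.91
grasp_force: 0.0
```

```bash
python3 - <<'E'
from h import *
print(state()['tool_pos'],go((.3975,.3268,.18),.135),go((.3975,.3268,.10),.135))
E
```

```text
[ 0.56630817 -0.29105373  0.18726544] (array([ 58.68, -25.69,   0.3 ]), array([ 0.009, -0.002,  1.29 ])) (array([ 58.71, -25.76,   8.3 ]), array([ 0.009, -0.002,  1.29 ]))
```

>>> send_rows(
  steps=[
    {"translation": [4,-1.7,0],"delta_rot": [0,0,0.1],"jaw": 8.5},
    {"translation": [8,-3.5,0],"delta_rot": [0,0,0.2],"jaw": 8.5},
    {"translation": [12.5,-5.5,0],"delta_rot": [0,0,0.3],"jaw": 8.5},
    {"translation": [17,-7.4,0],"delta_rot": [0,0,0.4],"jaw": 8.5},
    {"translation": [21.5,-9.4,0],"delta_rot": [0,0,0.5],"jaw": 8.5},
    {"translation": [26,-11.4,0],"delta_rot": [0,0,0.6],"jaw": 8.5},
    {"translation": [30.5,-13.4,0],"delta_rot": [0,0,0.7],"jaw": 8.5},
    {"translation": [35,-15.3,0],"delta_rot": [0,0,0.8],"jaw": 8.5},
  ],
)

```text
time: 9.45
tool_pos: [0.4622, 0.0805, 0.1807]
tool_rot: [-0.0, 0.952, 0.305, -0.001]
contact_force: [0.9, -0.4, -0.1]
gripper_width: 0.996
grasp_force: 0.0
```

```bash
python3 - <<'E'
from h import *
print(state()['tool_pos'],go((.3975,.3268,.09),.135))
f=grab('top')
for t in(95,105,115,125):
  P=recess(f,(484,565,160,225),.114,t); print(len(P),rect(P) if len(P)>3 else '')
E
```

```text
[0.4621507  0.08054952 0.18071785] (array([  9.06, -23.79,   9.08]), array([-0.001,  0.001,  0.485]))
4 (array([ 566756.9, -289209.9]), array([36028.8, 92234.9]), 1.425)
4 (array([ 566747.3, -289135.7]), array([36114.4, 92316.5]), 1.425)
4 (array([ 566725.4, -289098.2]), array([36079.8, 92276.8]), 1.425)
4 (array([ 566650.4, -289087.2]), array([36089.3, 92277.5]), 1.425)
```

Green is seated: recess spacing is 36x92 at z 0.114, aligned with grey. On to yellow.

>>> send_rows(
  steps=[
    {"translation": [1.5,-4,0],"delta_rot": [0,0,0.1],"jaw": 8.5},
    {"translation": [3,-8,0],"delta_rot": [0,0,0.2],"jaw": 8.5},
    {"translation": [4.6,-12,2],"delta_rot": [0,0,0.3],"jaw": 8.5},
    {"translation": [6.2,-16,4],"delta_rot": [0,0,0.4],"jaw": 8.5},
    {"translation": [7.7,-20,6],"delta_rot": [0,0,0.485],"jaw": 8.5},
    {"translation": [9.1,-23.8,8],"delta_rot": [0,0,0.485],"jaw": 8.5},
    {"translation": [9.1,-23.8,9],"delta_rot": [0,0,0.485],"jaw": 8.5},
    {"translation": [9.1,-23.8,9],"delta_rot": [0,0,0.485],"jaw": 8.5},
  ],
)

```text
time: 10.3
tool_pos: [0.3962, 0.3245, 0.0888]
tool_rot: [0.002, 0.997, 0.071, -0.002]
contact_force: [-0.1, 0.0, -0.2]
gripper_width: 0.998
grasp_force: 0.0
```

```bash
python3 - <<'E'
from h import *
print(state()['tool_pos'],go((.3975,.3268,.03),.135))
E
```

```text
[0.39620293 0.32445735 0.08879778] (array([ 0.19, -0.23,  5.88]), array([0.003, 0.005, 0.007]))
```

>>> send_rows(
  steps=[
    {"translation": [0.1,-0.15,1],"delta_rot": [0,0,0],"jaw": 8.5},
    {"translation": [0.1,-0.15,3],"delta_rot": [0,0,0],"jaw": 8.5},
    {"translation": [0.1,-0.15,5],"delta_rot": [0,0,0],"jaw": 8.5},
    {"translation": [0.1,-0.15,5.9],"delta_rot": [0,0,0],"jaw": 8.5},
    {"translation": [0.1,-0.15,5.9],"delta_rot": [0,0,0],"jaw": 7.0},
    {"translation": [0.1,-0.15,5.9],"delta_rot": [0,0,0],"jaw": 5.5},
    {"translation": [0.1,-0.15,5.9],"delta_rot": [0,0,0],"jaw": 5.5},
    {"translation": [0.1,-0.15,5.9],"delta_rot": [0,0,0],"jaw": 5.5},
  ],
)

```text
time: 11.1
tool_pos: [0.3999, 0.3269, 0.0338]
tool_rot: [-0.0, 0.998, 0.07, 0.001]
contact_force: [0.2, -0.5, -0.0]
gripper_width: 0.72
grasp_force: 66.1
```

```bash
python3 - <<'E'
from h import *
p,r,s=tool();m=r.as_matrix();print(p,np.arctan2(m[1,0],m[0,0]),s['gripper_width'],s['grasp_force'],go((.5642,-.2897,.22),1.426))
E
```

```text
[0.3999072  0.32694187 0.03379853] 0.13974394517453936 0.7198603415112645 66.0554500669241 (array([  7.72,  63.34, -18.63]), array([ 1.000e-03, -2.000e-03, -1.286e+00]))
```

>>> send_rows(
  steps=[
    {"translation": [0,0,-3],"delta_rot": [0,0,0],"jaw": 5.5},
    {"translation": [0.3,0.5,-7],"delta_rot": [0,0,-0.05],"jaw": 5.5},
    {"translation": [0.5,3.5,-11],"delta_rot": [0,0,-0.15],"jaw": 5.5},
    {"translation": [0.9,7.5,-14.5],"delta_rot": [0,0,-0.25],"jaw": 5.5},
    {"translation": [1.4,12,-17],"delta_rot": [0,0,-0.35],"jaw": 5.5},
    {"translation": [2,16.5,-18.6],"delta_rot": [0,0,-0.45],"jaw": 5.5},
    {"translation": [2.5,21,-18.6],"delta_rot": [0,0,-0.55],"jaw": 5.5},
    {"translation": [3.1,25.5,-18.6],"delta_rot": [0,0,-0.65],"jaw": 5.5},
  ],
)

```text
time: 11.9
tool_pos: [0.4656, 0.0768, 0.2201]
tool_rot: [0.001, 0.922, 0.387, 0.001]
contact_force: [0.0, 0.7, -3.2]
gripper_width: 0.712
grasp_force: 67.7
```

```bash
python3 - <<'E'
from h import *
print(state()['tool_pos'],go((.5642,-.2897,.22),1.426))
E
```

```text
[0.46556534 0.07677829 0.22005426] (array([-1.923e+01,  3.272e+01,  3.000e-02]), array([ 0.002, -0.001, -0.632]))
```

>>> send_rows(
  steps=[
    {"translation": [-2.4,4,0],"delta_rot": [0,0,-0.1],"jaw": 5.5},
    {"translation": [-5,8.4,0],"delta_rot": [0,0,-0.2],"jaw": 5.5},
    {"translation": [-7.6,12.8,0],"delta_rot": [0,0,-0.31],"jaw": 5.5},
    {"translation": [-10.2,17.3,0],"delta_rot": [0,0,-0.42],"jaw": 5.5},
    {"translation": [-12.8,21.7,0],"delta_rot": [0,0,-0.53],"jaw": 5.5},
    {"translation": [-15.4,26.1,0],"delta_rot": [0,0,-0.632],"jaw": 5.5},
    {"translation": [-17.7,30,0],"delta_rot": [0,0,-0.632],"jaw": 5.5},
    {"translation": [-19.2,32.7,0],"delta_rot": [0,0,-0.632],"jaw": 5.5},
  ],
)

```text
time: 12.7
tool_pos: [0.5621, -0.2911, 0.2182]
tool_rot: [-0.0, 0.758, 0.652, -0.0]
contact_force: [0.1, 0.8, -3.6]
gripper_width: 0.717
grasp_force: 67.6
```

```bash
python3 - <<'E'
from h import *
print(state()['tool_pos'],go((.5642,-.2897,.16),1.426))
E
```

```text
[ 0.5621255  -0.2910646   0.21823603] (array([0.17, 0.19, 5.82]), array([-0.001,  0.   , -0.006]))
```

>>> send_rows(
  steps=[
    {"translation": [0.1,0.1,1],"delta_rot": [0,0,-0.006],"jaw": 5.5},
    {"translation": [0.17,0.19,2.5],"delta_rot": [0,0,-0.006],"jaw": 5.5},
    {"translation": [0.17,0.19,4],"delta_rot": [0,0,-0.006],"jaw": 5.5},
    {"translation": [0.17,0.19,5],"delta_rot": [0,0,-0.006],"jaw": 5.5},
    {"translation": [0.17,0.19,5.6],"delta_rot": [0,0,-0.006],"jaw": 5.5},
    {"translation": [0.17,0.19,5.6],"delta_rot": [0,0,-0.006],"jaw": 5.5},
    {"translation": [0.17,0.19,5.6],"delta_rot": [0,0,-0.006],"jaw": 5.5},
    {"translation": [0.17,0.19,5.6],"delta_rot": [0,0,-0.006],"jaw": 5.5},
  ],
)

```text
time: 13.5
tool_pos: [0.565, -0.2868, 0.164]
tool_rot: [0.001, 0.756, 0.655, 0.0]
contact_force: [0.8, 0.2, -3.7]
gripper_width: 0.715
grasp_force: 67.8
```

```bash
python3 - <<'E'
from h import *
p,r,s=tool();print(p,go((.5642,-.2897,.139),1.426))
f=grab('top')
m=r.as_matrix(); yaw=np.arctan2(m[1,0],m[0,0])
for q in feet(p+[.0025,.0006,0],yaw,p[2]+.0202): o,a,t=spot(f,q); print('yel',np.round(o-np.array(q[:2])*1000,1),a,t)
for q in feet((.5667,-.2891),1.425,.113): o,a,t=spot(f,q); print('grn',np.round(o-np.array(q[:2])*1000,1),a,t)
b=grab('scene')['pixels']; cv2.imwrite('pics/d3.png',cv2.resize(b[130:205,140:215],(600,600),interpolation=3))
E
```

```text
[ 0.5650357  -0.28675275  0.16400191] (array([-0.3 , -0.05,  2.5 ]), array([0.002, 0.001, 0.002]))
yel [-1.7 -1.1] 64.703125 96.0
yel [-1.7 -1.1] 70.59375 100.0
yel [7.8 7.5] 5.75 136.0
yel [-2.2 -0.2] 86.671875 108.0
grn [ 0.5 -3.6] 34.015625 97.0
grn [-3.1  4.2] 47.703125 101.0
grn [2.7 3.1] 64.390625 95.0
grn [-2.1  2.1] 65.53125 79.0
```

View pics/d3.png

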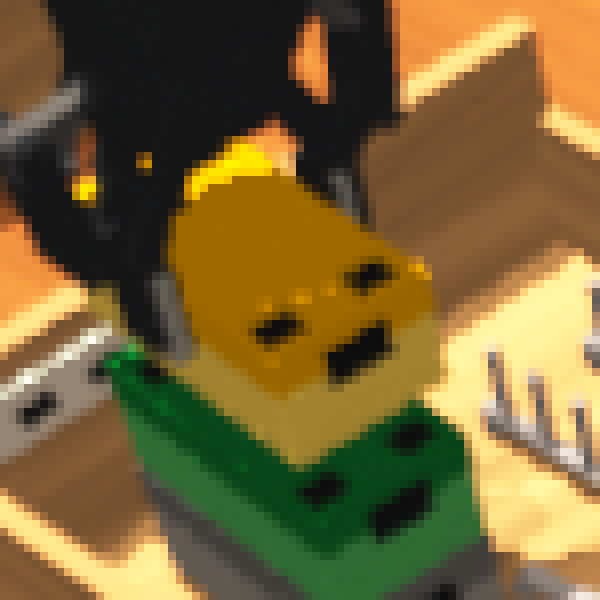

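```bash
python3 - <<'E'
from h import *
p,r,s=tool(); f=grab('scene')
for nm,z,pp in(('yel',p[2]+.0202-.0015,((277,328),(371,276),(358,352))),('grn',.113,((323,490),(411,436),(402,513)))):
    print(nm,[np.round(px(f,140+u/8-.44,130+v/8-.44,z)[:2]*1000,1) for u,v in pp[:2]],np.round(px(f,140+pp[2][0]/8-.44,130+pp[2][1]/8-.44,z-.016)[:2]*1000,1))
print(p)
E
```

```text
yel [array([ 592.6, -239.4]), array([ 557.1, -233.3])] [ 574.6 -226.1]
grn [array([ 591.7, -240. ]), array([ 555.8, -235.1])] [ 574.1 -225.6]
[ 0.5649364  -0.28684683  0.16388309]
```

>>> send_rows(
  steps=[
    {"translation": [-0.1,0,0.3],"delta_rot": [0,0,0],"jaw": 5.5},
    {"translation": [-0.12,0,0.7],"delta_rot": [0,0,0],"jaw": 5.5},
    {"translation": [-0.12,0,1.1],"delta_rot": [0,0,0],"jaw": 5.5},
    {"translation": [-0.12,0,1.4],"delta_rot": [0,0,0],"jaw": 5.5},
    {"translation": [-0.12,0,1.6],"delta_rot": [0,0,0],"jaw": 5.5},
    {"translation": [-0.12,0,1.75],"delta_rot": [0,0,0],"jaw": 5.5},
    {"translation": [-0.12,0,1.85],"delta_rot": [0,0,0],"jaw": 5.5},
    {"translation": [-0.12,0,1.85],"delta_rot": [0,0,0],"jaw": 5.5},
  ],
)

```text
time: 14.45
tool_pos: [0.5643, -0.2877, 0.1442]
tool_rot: [-0.0, 0.756, 0.655, -0.0]
contact_force: [0.0, -0.1, -3.3]
gripper_width: 0.714
grasp_force: 67.8
```

>>> send_rows(
  steps=[
    {"translation": [0,0,0.1],"delta_rot": [0,0,0],"jaw": 5.5},
    {"translation": [0,0,0.2],"delta_rot": [0,0,0],"jaw": 5.5},
    {"translation": [0,0,0.2],"delta_rot": [0,0,0],"jaw": 5.5},
    {"translation": [0,0,0.3],"delta_rot": [0,0,0],"jaw": 5.5},
    {"translation": [0,0,0.3],"delta_rot": [0,0,0],"jaw": 5.5},
    {"translation": [0,0,0.3],"delta_rot": [0,0,0],"jaw": 5.5},
    {"translation": [0,0,0.3],"delta_rot": [0,0,0],"jaw": 5.5},
    {"translation": [0,0,0.3],"delta_rot": [0,0,0],"jaw": 5.5},
  ],
)

```text
time: 15.25
tool_pos: [0.5647, -0.2879, 0.1421]
tool_rot: [0.0, 0.756, 0.655, 0.0]
contact_force: [-0.2, 0.9, 3.4]
gripper_width: 0.719
grasp_force: 68.1
```

```bash
python3 - <<'E'
from h import *
for i in range(3): p,r,s=tool();print(p[2],s['contact_force'],end=' ')
for n in('top','scene'):
    f=grab(n); w=cloud(f); hsv=cv2.cvtColor(f['pixels'],cv2.COLOR_BGR2HSV)
    H,S=hsv[...,0],hsv[...,1]
    q=(H>15)&(H<34)&(S>200)&(abs(w[...,0]-.565)<.05)&(abs(w[...,1]+.285)<.075)&(w[...,2]>.15)&(w[...,2]<.18)
    print(n,q.sum(),np.percentile(w[q][:,2],[20,50,80]))
    q=(w[...,2]>.1)&(w[...,2]<.13)&(H>45)&(H<75)&(S>150)&(abs(w[...,0]-.565)<.05)&(abs(w[...,1]+.285)<.075); print('green',q.sum(),np.percentile(w[q][:,2],[50,90]) if q.any() else '')
E
```

```text
0.1420992366862068 [-0.22626856  0.90085157  3.4128328 ] 0.1420992366862068 [-0.22626856  0.90085157  3.4128328 ] 0.1420992366862068 [-0.22626856  0.90085157  3.4128328 ] top 19 [0.16047119 0.16162293 0.16276795]
green 0 
scene 551 [0.15547476 0.15767817 0.15926159]
green 155 [0.10747551 0.11208197]
```

The lid is at 0.161, which means seated. Release and rise.

>>> send_rows(
  steps=[
    {"translation": [0,0,-0.1],"delta_rot": [0,0,0],"jaw": 6.6},
    {"translation": [0,0,-0.1],"delta_rot": [0,0,0],"jaw": 7.8},
    {"translation": [0,0,-0.1],"delta_rot": [0,0,0],"jaw": 7.8},
    {"translation": [0,0,-1],"delta_rot": [0,0,0],"jaw": 7.8},
    {"translation": [0,0,-4],"delta_rot": [0,0,0],"jaw": 7.8},
    {"translation": [0,0,-6],"delta_rot": [0,0,0],"jaw": 7.8},
    {"translation": [1,0,-7],"delta_rot": [0,0,0],"jaw": 7.8},
    {"translation": [4,0,-7],"delta_rot": [0,0,0],"jaw": 7.8},
  ],
)

```text
time: 16.15
tool_pos: [0.5709, -0.2496, 0.2142]
tool_rot: [0.002, 0.757, 0.654, 0.001]
contact_force: [0.3, 0.8, 0.2]
gripper_width: 0.912
grasp_force: 0.0
```

```bash
python3 - <<'E'
from h import *
p=state()['tool_pos'];print(p,go((.556,.334,.2),1.37))
E
```

```text
[ 0.57085069 -0.24958544  0.21418106] (array([57.52, -9.96,  1.25]), array([0.004, 0.002, 0.055]))
```

>>> send_rows(
  steps=[
    {"translation": [4.5,-0.8,0],"delta_rot": [0,0,0.055],"jaw": 5},
    {"translation": [9,-1.6,0],"delta_rot": [0,0,0.055],"jaw": 5},
    {"translation": [13.5,-2.4,0],"delta_rot": [0,0,0.055],"jaw": 5},
    {"translation": [18,-3.2,0],"delta_rot": [0,0,0.055],"jaw": 5},
    {"translation": [23,-4,0],"delta_rot": [0,0,0.055],"jaw": 5},
    {"translation": [28,-4.9,0],"delta_rot": [0,0,0.055],"jaw": 5},
    {"translation": [33,-5.7,0],"delta_rot": [0,0,0.055],"jaw": 5},
    {"translation": [38,-6.6,0],"delta_rot": [0,0,0.055],"jaw": 5},
  ],
)

```text
time: 16.95
tool_pos: [0.558, 0.137, 0.2112]
tool_rot: [-0.0, 0.773, 0.634, -0.0]
contact_force: [0.8, -0.9, 0.6]
gripper_width: 0.588
grasp_force: 0.0
```

```bash
python3 - <<'E'
from h import *
f=grab('top'); w=cloud(f); z=w[...,2]; b=f['pixels']
u,v=np.meshgrid(range(640),range(480))
for t in(95,110): P=recess(f,(478,575,150,225),.161,t); print(len(P),rect(P) if len(P)>3 else P)
for lo,hi in((.06,.115),(.085,.115)):
  q=(u>185)&(u<260)&(v>165)&(v<215)&(z>lo)&(z<hi); print(q.sum(),rect(w[q][:,:2]),z[q].max())
print(state()['tool_pos'],go((.555,.333,.13),1.37))
c=cv2.hconcat([cv2.resize(b[145:245,440:580],(560,400),interpolation=3),cv2.resize(b[165:225,190:226+0],(240,400),interpolation=3)])
cv2.imwrite('pics/e1.png',c)
E
```

```text
3 [[ 590.81147423 -247.3062117 ]
 [ 577.7167186  -338.35953797]
 [ 541.8639885  -333.29548314]]
5 (array([ 555811.3, -294615.8]), array([ 55480.7, 103897.5]), 1.426)
386 (array([556.1, 334.1]), array([13.9, 89. ]), 1.385) 0.1065437730881161
254 (array([555.9, 332.4]), array([13.4, 74. ]), 1.393) 0.1065437730881161
[0.55702199 0.14375621 0.2112193 ] (array([18.49, -3.79,  8.23]), array([-0.002, -0.006,  0.009]))
```

Yellow is seated: recess pitch 92.0 mm at z 0.161, and centred on green. Now the pad.

>>> send_rows(
  steps=[
    {"translation": [4.5,-1,1],"delta_rot": [0,0,0],"jaw": 5},
    {"translation": [9.5,-2,2.5],"delta_rot": [0,0,0],"jaw": 5},
    {"translation": [14.5,-3.1,4],"delta_rot": [0,0,0],"jaw": 5},
    {"translation": [18.5,-3.9,6],"delta_rot": [0,0,0],"jaw": 5},
    {"translation": [18.5,-3.9,8.2],"delta_rot": [0,0,0],"jaw": 5},
    {"translation": [18.5,-3.9,8.2],"delta_rot": [0,0,0],"jaw": 5},
    {"translation": [18.5,-3.9,8.2],"delta_rot": [0,0,0],"jaw": 5},
    {"translation": [18.5,-3.9,8.2],"delta_rot": [0,0,0],"jaw": 5},
  ],
)

```text
time: 17.8
tool_pos: [0.5579, 0.323, 0.131]
tool_rot: [0.0, 0.774, 0.633, 0.001]
contact_force: [0.8, -0.1, 0.3]
gripper_width: 0.588
grasp_force: 0.0
```

```bash
python3 - <<'E'
from h import *
print(state()['tool_pos'],go((.554,.3335,.082),1.38))
E
```

```text
[0.55792453 0.323028   0.13096638] (array([ 0.94, -0.6 ,  4.9 ]), array([ 0.002, -0.001, -0.008]))
```

>>> send_rows(
  steps=[
    {"translation": [0.5,-0.4,0.5],"delta_rot": [0,0,0],"jaw": 5},
    {"translation": [0.94,-0.55,2],"delta_rot": [0,0,0],"jaw": 5},
    {"translation": [0.94,-0.55,4],"delta_rot": [0,0,0],"jaw": 5},
    {"translation": [0.94,-0.55,4.9],"delta_rot": [0,0,0],"jaw": 5},
    {"translation": [0.94,-0.55,4.9],"delta_rot": [0,0,0],"jaw": 3},
    {"translation": [0.94,-0.55,4.9],"delta_rot": [0,0,0],"jaw": 1.5},
    {"translation": [0.94,-0.55,4.9],"delta_rot": [0,0,0],"jaw": 0.6},
    {"translation": [0.94,-0.55,4.9],"delta_rot": [0,0,0],"jaw": 0.6},
  ],
)

```text
time: 18.6
tool_pos: [0.554, 0.334, 0.0812]
tool_rot: [0.0, 0.774, 0.634, 0.001]
contact_force: [-0.0, 0.7, -1.0]
gripper_width: 0.129
grasp_force: 60.1
```

```bash
python3 - <<'E'
from h import *
p,r,s=tool();m=r.as_matrix();print(p,np.arctan2(m[1,0],m[0,0]),s['contact_force'],s['ft_torque'],s['gripper_width'],s['grasp_force'])
E
```

```text
[0.55403111 0.33401479 0.08117813] 1.3726791604811581 [-0.01510331  0.673742   -0.98623735] [ 0.0432266  -0.04433219  0.00257306] 0.12859485899560186 60.10023236274719
```

```bash
python3 - <<'E'
from h import *
f=grab('top'); w=cloud(f); z=w[...,2]
u,v=np.meshgrid(range(640),range(480)); R0=(u>475)&(u<535)&(v>228)&(v<280)
O=np.array([.4425,-.2642]); ex=np.array([-.0825,-.9966]); ey=np.array([.9966,-.0825])
for lo in(.04,.05,.055):
    q=R0&(z>lo)&(z<.07); d=w[q][:,:2]-O; a=np.round(np.c_[d@ex,d@ey]*1000).astype(int); o=np.lexsort((a[:,0],a[:,1]>0)); print(lo,[f"{x},{y},{int(zz*1000)}" for (x,y),zz in zip(a[o],w[q][o,2])])
print(go((.440,-.265,.2),-.0825))
b=f['pixels']; cv2.imwrite('pics/e2.png',cv2.resize(b[225:285,470:540],(700,600),interpolation=3))
E
```

```text
0.04 ['-37,-23,59', '-37,-26,48', '-36,-24,45', '-36,-24,50', '-36,-26,51', '-36,-27,63', '-35,-23,59', '-35,-24,55', '-35,-25,60', '-35,-26,55', '-35,-27,42', '-33,-22,59', '-33,-27,62', '-32,-24,57', '-32,-27,41', '-15,-26,49', '-14,-25,40', '-14,-27,58', '-13,-23,44', '-13,-24,49', '-13,-24,60', '-13,-26,49', '-12,-22,58', '-12,-24,53', '-12,-26,58', '-12,-27,42', '-12,-28,47', '-11,-22,50', '-11,-22,60', '-11,-24,60', '-10,-26,60', '-10,-27,47', '-9,-24,61', '-8,-26,59', '9,-24,51', '9,-24,56', '9,-26,50', '10,-23,42', '10,-25,43', '10,-26,54', '10,-26,60', '11,-22,56', '11,-22,62', '11,-24,57', '11,-27,40', '11,-27,45', '12,-24,58', '12,-26,58', '12,-27,48', '13,-24,63', '13,-26,62', '13,-27,50', '31,-25,51', '33,-23,45', '33,-23,52', '33,-24,56', '33,-24,41', '33,-26,58', '33,-26,61', '33,-27,46', '34,-24,60', '34,-25,49', '34,-26,40', '34,-27,51', '34,-27,54', '34,-28,59', '35,-24,62', '36,-26,59', '-37,27,58', '-37,24,59', '-37,23,65', '-36,26,62', '-36,27,42', '-36,26,49', '-36,24,43', '-36,24,49', '-36,23,54', '-35,23,42', '-35,22,45', '-34,24,62', '-34,23,57', '-33,27,58',
[... 2051 characters left out ...]
', '11,-22,56', '11,-22,62', '11,-24,57', '12,-24,58', '12,-26,58', '13,-24,63', '13,-26,62', '33,-24,56', '33,-26,58', '33,-26,61', '34,-24,60', '34,-28,59', '35,-24,62', '36,-26,59', '-37,27,58', '-37,24,59', '-37,23,65', '-36,26,62', '-34,24,62', '-34,23,57', '-33,27,58', '-32,24,62', '-31,27,60', '-14,25,57', '-13,27,58', '-13,24,61', '-12,27,61', '-12,23,57', '-11,25,61', '-11,23,59', '-10,27,63', '-10,25,62', '9,25,55', '10,27,58', '10,25,59', '10,23,57', '11,27,60', '11,25,61', '12,25,63', '12,23,59', '13,27,60', '14,23,59', '31,25,57', '33,25,61', '34,27,59', '34,23,58', '35,27,62', '36,25,60', '36,24,59', '37,25,61']
(array([-60.96,   0.62, -11.93]), array([ 0.   , -0.002,  1.455]))
```

View pics/e2.png

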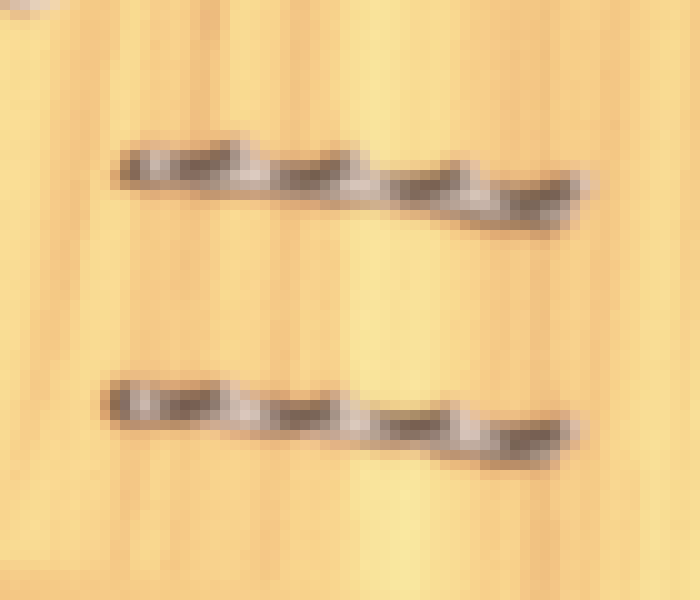

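Depth resolves four tine pairs at −35, −12, 11 and 34 mm, so the middle slot centre is (442.5, −263.7) in camera coordinates. Lifting the pad now.

>>> send_rows(
  steps=[
    {"translation": [0,0,-2],"delta_rot": [0,0,0],"jaw": 0.6},
    {"translation": [0,0,-5],"delta_rot": [0,0,0],"jaw": 0.6},
    {"translation": [-1,0,-9],"delta_rot": [0,0,0.05],"jaw": 0.6},
    {"translation": [-5,0,-11.9],"delta_rot": [0,0,0.17],"jaw": 0.6},
    {"translation": [-9.5,0.1,-11.9],"delta_rot": [0,0,0.29],"jaw": 0.6},
    {"translation": [-14,0.1,-11.9],"delta_rot": [0,0,0.41],"jaw": 0.6},
    {"translation": [-18.5,0.2,-11.9],"delta_rot": [0,0,0.53],"jaw": 0.6},
    {"translation": [-23,0.2,-11.9],"delta_rot": [0,0,0.65],"jaw": 0.6},
  ],
)

```text
time: 19.45
tool_pos: [0.5098, 0.1064, 0.1998]
tool_rot: [0.0, 0.936, 0.352, 0.001]
contact_force: [0.6, 0.8, -1.1]
gripper_width: 0.131
grasp_force: 60.3
```

```bash
python3 - <<'E'
from h import *
print(state()['tool_pos'],state()['gripper_width'],go((.4405,-.2643,.2),-.0825))
E
```

```text
[0.50976172 0.10641196 0.19984925] 0.13114930483006634 (array([-2.961e+01,  2.335e+01, -2.000e-02]), array([ 0.   , -0.001,  0.801]))
```

>>> send_rows(
  steps=[
    {"translation": [-3.5,2.8,0],"delta_rot": [0,0,0.1],"jaw": 0.6},
    {"translation": [-7.5,5.9,0],"delta_rot": [0,0,0.22],"jaw": 0.6},
    {"translation": [-11.5,9,0],"delta_rot": [0,0,0.34],"jaw": 0.6},
    {"translation": [-15.5,12.2,0],"delta_rot": [0,0,0.46],"jaw": 0.6},
    {"translation": [-19.5,15.4,0],"delta_rot": [0,0,0.58],"jaw": 0.6},
    {"translation": [-23.5,18.5,0],"delta_rot": [0,0,0.7],"jaw": 0.6},
    {"translation": [-27,21.3,0],"delta_rot": [0,0,0.8],"jaw": 0.6},
    {"translation": [-29.6,23.3,0],"delta_rot": [0,0,0.8],"jaw": 0.6},
  ],
)

```text
time: 20.25
tool_pos: [0.4415, -0.2656, 0.2]
tool_rot: [0.001, 0.999, -0.041, 0.0]
contact_force: [0.3, -0.0, -0.5]
gripper_width: 0.132
grasp_force: 60.3
```

```bash
python3 - <<'E'
from h import *
print(state()['tool_pos'],state()['gripper_width'],go((.4405,-.2643,.14),-.0825))
E
```

```text
[ 0.44146242 -0.26555358  0.19995752] 0.13175292050011925 (array([-0.11, -0.12,  6.  ]), array([ 0.001, -0.001,  0.001]))
```

>>> send_rows(
  steps=[
    {"translation": [-0.1,-0.1,1],"delta_rot": [0,0,0],"jaw": 0.6},
    {"translation": [-0.1,-0.1,2.5],"delta_rot": [0,0,0],"jaw": 0.6},
    {"translation": [-0.1,-0.1,4],"delta_rot": [0,0,0],"jaw": 0.6},
    {"translation": [-0.1,-0.1,5],"delta_rot": [0,0,0],"jaw": 0.6},
    {"translation": [-0.1,-0.1,5.8],"delta_rot": [0,0,0],"jaw": 0.6},
    {"translation": [-0.1,-0.1,5.8],"delta_rot": [0,0,0],"jaw": 0.6},
    {"translation": [-0.1,-0.1,5.8],"delta_rot": [0,0,0],"jaw": 0.6},
    {"translation": [-0.1,-0.1,5.8],"delta_rot": [0,0,0],"jaw": 0.6},
  ],
)

```text
time: 21.05
tool_pos: [0.442, -0.2617, 0.1422]
tool_rot: [0.0, 0.999, -0.038, 0.001]
contact_force: [0.2, -0.6, -1.1]
gripper_width: 0.13
grasp_force: 60.3
```

```bash
python3 - <<'E'
from h import *
p,r,s=tool();print(p,go((.4405,-.2643,.14),-.0825))
O=np.array([.4425,-.2637]); ex=np.array([-.0825,-.9966]); ey=np.array([.9966,-.0825])
for n in('scene','top'):
    f=grab(n); w=cloud(f)
    d=w[...,:2]-O; X=d@ex*1000; Y=d@ey*1000; Z=w[...,2]*1000
    q=(abs(X)<20)&(abs(Y)<60)&(Z>73)&(Z<118); print(n,'pad',q.sum(),np.percentile(X[q],[3,15,50,85,97]),np.percentile(Y[q],[1,99]))
    if n=='scene':
        t=(abs(X)<55)&(abs(abs(Y)-25)<9)&(Z>30)&(Z<60)
        h,_=np.histogram(X[t],np.arange(-50,52,2)); print([(int(-50+2*i),int(c)) for i,c in enumerate(h) if c])
b=grab('scene')['pixels']; u,v=proj(f,O.tolist()+[.08])
f=grab('scene');u,v=map(int,proj(f,[.4425,-.2637,.08]));cv2.imwrite('pics/e3.png',cv2.resize(b[v-40:v+35,u-37:u+38],(600,600),interpolation=3));print(u,v)
E
```

```text
[ 0.4420467  -0.26169794  0.1421785 ] (array([-0.13,  0.27,  0.22]), array([ 0.001, -0.001,  0.006]))
scene pad 269 [-14.41804676 -12.91340291 -11.05743147  -8.74797547  -6.59481596] [-39.61695186  44.55162914]
[(-44, 2), (-42, 8), (-40, 7), (-38, 7), (-36, 6), (-34, 2), (-28, 1), (-22, 1), (-20, 3), (-18, 4), (-16, 14), (-14, 11), (-12, 1), (-6, 1), (4, 4), (6, 9), (8, 11), (10, 3), (12, 1), (18, 1), (24, 1), (26, 3), (28, 3), (30, 6), (32, 3), (34, 1), (36, 1)]
top pad 131 [-9.4447295  -8.77272932 -8.01325418 -7.24344251 -6.81889018] [-35.49267415  42.12352976]
213 167
```

View pics/e3.png

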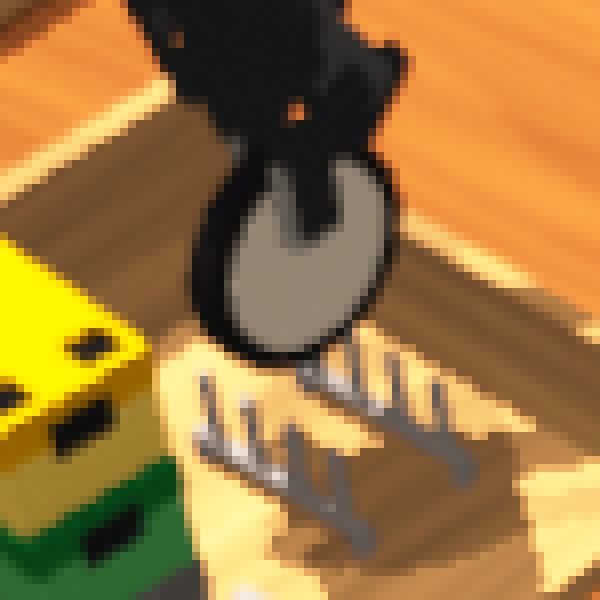

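Both cameras agree that the pad is about 2 mm short in cubby x and about +2 mm in y. Correct for that and lower.

>>> send_rows(
  steps=[
    {"translation": [-0.1,0.2,0],"delta_rot": [0,0,0.006],"jaw": 0.6},
    {"translation": [-0.2,0.2,0.6],"delta_rot": [0,0,0.006],"jaw": 0.6},
    {"translation": [-0.2,0.2,1.4],"delta_rot": [0,0,0.006],"jaw": 0.6},
    {"translation": [-0.2,0.2,2.2],"delta_rot": [0,0,0.006],"jaw": 0.6},
    {"translation": [-0.2,0.2,3],"delta_rot": [0,0,0.006],"jaw": 0.6},
    {"translation": [-0.2,0.2,3.8],"delta_rot": [0,0,0.006],"jaw": 0.6},
    {"translation": [-0.2,0.2,4.5],"delta_rot": [0,0,0.006],"jaw": 0.6},
    {"translation": [-0.2,0.2,4.5],"delta_rot": [0,0,0.006],"jaw": 0.6},
  ],
)

```text
time: 22.05
tool_pos: [0.4386, -0.2627, 0.0947]
tool_rot: [-0.001, 0.999, -0.042, -0.001]
contact_force: [-0.1, -0.6, -1.1]
gripper_width: 0.131
grasp_force: 60.4
```

Free so far. Lowering onto the rails.

>>> send_rows(
  steps=[
    {"translation": [0,0,0.1],"delta_rot": [0,0,0],"jaw": 0.6},
    {"translation": [0,0,0.2],"delta_rot": [0,0,0],"jaw": 0.6},
    {"translation": [0,0,0.3],"delta_rot": [0,0,0],"jaw": 0.6},
    {"translation": [0,0,0.4],"delta_rot": [0,0,0],"jaw": 0.6},
    {"translation": [0,0,0.4],"delta_rot": [0,0,0],"jaw": 0.6},
    {"translation": [0,0,0.4],"delta_rot": [0,0,0],"jaw": 0.6},
    {"translation": [0,0,0.4],"delta_rot": [0,0,0],"jaw": 0.6},
    {"translation": [0,0,0.4],"delta_rot": [0,0,0],"jaw": 0.6},
  ],
)

```text
time: 22.85
tool_pos: [0.4394, -0.2634, 0.0924]
tool_rot: [0.0, 0.999, -0.042, 0.0]
contact_force: [0.1, 0.0, -1.2]
gripper_width: 0.137
grasp_force: 60.4
```

>>> send_rows(
  steps=[
    {"translation": [0,0,0.1],"delta_rot": [0,0,0],"jaw": 0.6},
    {"translation": [0,0,0.2],"delta_rot": [0,0,0],"jaw": 0.6},
    {"translation": [0,0,0.2],"delta_rot": [0,0,0],"jaw": 0.6},
    {"translation": [0,0,0.2],"delta_rot": [0,0,0],"jaw": 0.6},
    {"translation": [0,0,0.2],"delta_rot": [0,0,0],"jaw": 0.6},
    {"translation": [0,0,0.2],"delta_rot": [0,0,0],"jaw": 0.6},
    {"translation": [0,0,0.2],"delta_rot": [0,0,0],"jaw": 0.6},
    {"translation": [0,0,0.2],"delta_rot": [0,0,0],"jaw": 0.6},
  ],
)

```text
time: 23.65
tool_pos: [0.4396, -0.2636, 0.0907]
tool_rot: [0.0, 0.999, -0.042, 0.0]
contact_force: [1.2, 0.2, 2.8]
gripper_width: 0.134
grasp_force: 60.9
```

>>> send_rows(
  steps=[
    {"translation": [0,0,0],"delta_rot": [0,0,0],"jaw": 2},
    {"translation": [0,0,0],"delta_rot": [0,0,0],"jaw": 3.5},
    {"translation": [0,0,0],"delta_rot": [0,0,0],"jaw": 3.5},
    {"translation": [0,0,-1],"delta_rot": [0,0,0],"jaw": 3.5},
    {"translation": [0,0,-4],"delta_rot": [0,0,0],"jaw": 3.5},
    {"translation": [0,0,-8],"delta_rot": [0,0,0],"jaw": 3.5},
    {"translation": [0,0,-11],"delta_rot": [0,0,0],"jaw": 2},
    {"translation": [0,0,-11],"delta_rot": [0,0,0],"jaw": 0.1},
  ],
)

```text
time: 24.45
tool_pos: [0.4418, -0.2654, 0.2071]
tool_rot: [0.003, 0.999, -0.042, 0.004]
contact_force: [0.7, -0.0, 0.6]
gripper_width: 0.077
grasp_force: 0.0
```

```bash
python3 - <<'E'
from h import *
p,r,s=tool();print(p,s['gripper_width'])
O=np.array([.4425,-.2637]); ex=np.array([-.0825,-.9966]); ey=np.array([.9966,-.0825])
f=grab('top'); w=cloud(f); d=w[...,:2]-O; X=d@ex*1000; Y=d@ey*1000; Z=w[...,2]*1000
q=(abs(X)<30)&(abs(Y)<60)&(Z>65)&(Z<125); print('pad',q.sum(),np.percentile(X[q],[3,50,97]),np.percentile(Y[q],[1,99]),Z[q].max(),np.polyfit(Z[q],X[q],1)[0])
# gate
u,v=np.meshgrid(range(640),range(480)); z=w[...,2]
q=(u>325)&(u<470)&(v>140)&(v<185)&(z>.05)&(z<.08); print('gate',rect(w[q][:,:2]))
q=(u>260)&(u<310)&(v>120)&(v<172)&(z>.08)&(z<.1); print('mug',rect(w[q][:,:2]))
q=(u>275)&(u<378)&(v>55)&(v<135)&(z>.01)&(z<.03); print('tablet',rect(w[q][:,:2]))
H=np.array([.645,-.165])
for a in(1.352,1.1,.8,.5,.25,.1,0):
    for off in ((.035,.02) if a>1.3 else (.02,)):
        P=H+.2*(-np.sin(a)*ex-np.cos(a)*ey)-off*(np.cos(a)*ex-np.sin(a)*ey); print(a,off,np.round(P,3))
print(go((.653,.037,.15),-.0825))
E
```

```text
[ 0.44178644 -0.26536616  0.20713327] 0.07697298028499824
pad 598 [-7.40517221 -5.36085245  4.64549781] [-43.11433179  42.42039184] 116.5349767036163 0.12368143497281062
gate (array([634.2, -44.5]), array([ 17. , 287.2]), 1.705)
mug (array([657.4, 197.8]), array([77.5, 79.2]), 0.032)
tablet (array([802.6, 105.4]), array([162.1, 223. ]), 1.676)
1.352 0.035 [0.653 0.038]
1.352 0.02 [0.638 0.036]
1.1 0.02 [0.588 0.028]
0.8 0.02 [0.533 0.002]
0.5 0.02 [ 0.489 -0.038]
0.25 0.02 [ 0.462 -0.081]
0.1 0.02 [ 0.452 -0.109]
0 0.02 [ 0.447 -0.129]
(array([ 18.62, -31.83,   5.4 ]), array([ 0.004, -0.005, -0.001]))
```

The pad is seated: Y centred and X inside the middle slot. Now the gate.

>>> send_rows(
  steps=[
    {"translation": [2,-4,0],"delta_rot": [0,0,0],"jaw": 0},
    {"translation": [4.5,-8,0],"delta_rot": [0,0,0],"jaw": 0},
    {"translation": [7,-12,1],"delta_rot": [0,0,0],"jaw": 0},
    {"translation": [9.5,-16,2],"delta_rot": [0,0,0],"jaw": 0},
    {"translation": [12,-20,3],"delta_rot": [0,0,0],"jaw": 0},
    {"translation": [14.5,-24.5,4],"delta_rot": [0,0,0],"jaw": 0},
    {"translation": [17,-29,5],"delta_rot": [0,0,0],"jaw": 0},
    {"translation": [18.6,-31.8,5.4],"delta_rot": [0,0,0],"jaw": 0},
  ],
)

```text
time: 25.3
tool_pos: [0.6506, 0.0408, 0.1433]
tool_rot: [-0.0, 0.999, -0.041, -0.002]
contact_force: [-0.1, -0.8, -0.0]
gripper_width: -0.002
grasp_force: 0.0
```

```bash
python3 - <<'E'
from h import *
print(state()['tool_pos'],go((.655,.037,.05),-.0825))
E
```

```text
[0.65058748 0.04075926 0.14329327] (array([0.51, 0.34, 9.33]), array([-0.   ,  0.004,  0.001]))
```

>>> send_rows(
  steps=[
    {"translation": [0.5,0.3,0],"delta_rot": [0,0,0],"jaw": 0},
    {"translation": [0.5,0.3,2],"delta_rot": [0,0,0],"jaw": 0},
    {"translation": [0.5,0.3,5],"delta_rot": [0,0,0],"jaw": 0},
    {"translation": [0.5,0.3,8],"delta_rot": [0,0,0],"jaw": 0},
    {"translation": [0.5,0.3,9.3],"delta_rot": [0,0,0],"jaw": 0},
    {"translation": [0.5,0.3,9.3],"delta_rot": [0,0,0],"jaw": 0},
    {"translation": [0,0.3,9.3],"delta_rot": [0,0,0],"jaw": 0},
    {"translation": [-1,0.3,9.3],"delta_rot": [0,0,0],"jaw": 0},
  ],
)

```text
time: 26.1
tool_pos: [0.6422, 0.0356, 0.0556]
tool_rot: [0.0, 0.999, -0.042, 0.002]
contact_force: [-0.9, 0.0, -0.5]
gripper_width: -0.002
grasp_force: 0.0
```

```bash
python3 - <<'E'
from h import *
p,r,s=tool();print(p,s['contact_force'])
ex=np.array([-.0825,-.9966]); ey=np.array([.9966,-.0825]);H=np.array([.645,-.165])
for a in(1.3,1.15,1.0,.85,.7,.55,.4,.3,.2,.1,.05,0):
    P=H+.2*(-np.sin(a)*ex-np.cos(a)*ey)-.02*(np.cos(a)*ex-np.sin(a)*ey); print(a,go((P[0],P[1],.05),-.0825)[0])
E
```

```text
[0.64223391 0.03558598 0.05562874] [-0.88335334  0.01611155 -0.48973053]
1.3 [-1.49  0.16  0.56]
1.15 [-4.42  0.9   0.55]
1.0 [-7.19  2.06  0.54]
0.85 [-9.77  3.63  0.53]
0.7 [-12.08   5.56   0.52]
0.55 [-14.07   7.82   0.51]
0.4 [-15.7   10.35   0.5 ]
0.3 [-16.58  12.16   0.5 ]
0.2 [-17.26  14.05   0.5 ]
0.1 [-17.76  16.     0.5 ]
0.05 [-17.93  16.99   0.49]
0 [-18.06  17.98   0.49]
```

>>> send_rows(
  steps=[
    {"translation": [-1.5,0.2,0.5],"delta_rot": [0,0,0],"jaw": 0},
    {"translation": [-3,0.5,0.5],"delta_rot": [0,0,0],"jaw": 0},
    {"translation": [-4.4,0.9,0.5],"delta_rot": [0,0,0],"jaw": 0},
    {"translation": [-5.8,1.5,0.5],"delta_rot": [0,0,0],"jaw": 0},
    {"translation": [-7.2,2.1,0.5],"delta_rot": [0,0,0],"jaw": 0},
    {"translation": [-8.5,2.8,0.5],"delta_rot": [0,0,0],"jaw": 0},
    {"translation": [-9.8,3.6,0.5],"delta_rot": [0,0,0],"jaw": 0},
    {"translation": [-11,4.6,0.5],"delta_rot": [0,0,0],"jaw": 0},
  ],
)

```text
time: 26.9
tool_pos: [0.5276, -0.0009, 0.0503]
tool_rot: [0.0, 0.999, -0.041, 0.002]
contact_force: [0.2, -0.7, -0.8]
gripper_width: -0.002
grasp_force: 0.2
```

```bash
python3 - <<'E'
from h import *
p,r,s=tool();print(p,s['contact_force'])
f=grab('scene'); w=cloud(f); H=np.array([.645,-.165]); ex=np.array([-.0825,-.9966]); ey=np.array([.9966,-.0825])
b=f['pixels'].astype(int); d=w[...,:2]-H; X=d@ex;Y=d@ey;Z=w[...,2]
q=(b.min(-1)>150)&(Z>.02)&(Z<.08)&(np.hypot(X,Y)<.28)&(X<.02)&(Y<.03); c=np.c_[X[q],Y[q]]; print(q.sum(),rect(c), 'a',np.arctan2(-np.median(c[:,0]),-np.median(c[:,1])))
ex=np.array([-.0825,-.9966]); ey=np.array([.9966,-.0825]);H=np.array([.645,-.165])
for a in(.7,.55,.4,.3,.2,.1,.05,0):
    P=H+.2*(-np.sin(a)*ex-np.cos(a)*ey)-.02*(np.cos(a)*ex-np.sin(a)*ey); print(a,go((P[0],P[1],.05),-.0825)[0])
E
```

```text
[ 0.52758902 -0.00090213  0.05027135] [ 0.20139511 -0.69576942 -0.82725206]
187 (array([-91. , -89.1]), array([ 19.5, 267. ]), 0.826) a 0.8455658942910417
0.7 [-0.78  0.87 -0.03]
0.55 [-2.77  3.12 -0.03]
0.4 [-4.41  5.65 -0.03]
0.3 [-5.28  7.46 -0.03]
0.2 [-5.97  9.35 -0.03]
0.1 [-6.46 11.3  -0.03]
0.05 [-6.63 12.29 -0.03]
0 [-6.76 13.29 -0.03]
```

Gate is moving, now at about 0.8 rad. Continue.

>>> send_rows(
  steps=[
    {"translation": [-1.5,1.6,0],"delta_rot": [0,0,0],"jaw": 0},
    {"translation": [-2.8,3.1,0],"delta_rot": [0,0,0],"jaw": 0},
    {"translation": [-3.7,4.4,0],"delta_rot": [0,0,0],"jaw": 0},
    {"translation": [-4.4,5.6,0],"delta_rot": [0,0,0],"jaw": 0},
    {"translation": [-5.3,7.4,0],"delta_rot": [0,0,0],"jaw": 0},
    {"translation": [-5.7,8.5,0],"delta_rot": [0,0,0],"jaw": 0},
    {"translation": [-6,9.4,0],"delta_rot": [0,0,0],"jaw": 0},
    {"translation": [-6.3,10.4,0],"delta_rot": [0,0,0],"jaw": 0},
  ],
)

```text
time: 27.75
tool_pos: [0.4561, -0.0998, 0.0485]
tool_rot: [-0.0, 0.999, -0.042, 0.0]
contact_force: [1.1, 0.4, -0.4]
gripper_width: 0.001
grasp_force: 0.2
```

```bash
cat >> h.py <<'E'
def gate():
    f=grab('scene'); w=cloud(f); H=np.array([.645,-.165]); ex=np.array([-.0825,-.9966]); ey=np.array([.9966,-.0825])
    b=f['pixels'].astype(int); d=w[...,:2]-H; X=d@ex;Y=d@ey;Z=w[...,2]
    q=(b.min(-1)>140)&(Z>.02)&(Z<.08)&(np.hypot(X,Y)<.28)&(X<.025)&(Y<.03); c=np.c_[X[q],Y[q]]
    return q.sum(),rect(c),np.polyfit(Y[q],X[q],1)
E
python3 - <<'E'
from h import *
p,r,s=tool();print(p,s['contact_force'],gate())
ex=np.array([-.0825,-.9966]); ey=np.array([.9966,-.0825]);H=np.array([.645,-.165])
for a in(.2,.1,.05,0,-.03):
    P=H+.2*(-np.sin(a)*ex-np.cos(a)*ey)-.02*(np.cos(a)*ex-np.sin(a)*ey); print(a,go((P[0],P[1],.05),-.0825)[0])
E
```

```text
[ 0.4561172  -0.09980743  0.04854895] [ 1.13510213  0.39913117 -0.42174117] (np.int64(204), (array([ -24.1, -120.6]), array([ 34.9, 269.3]), 1.331), array([ 0.15614247, -0.00246768]))
0.2 [ 0.19 -1.1  -0.15]
0.1 [-0.31  0.85 -0.15]
0.05 [-0.48  1.84 -0.15]
0 [-0.6   2.83 -0.15]
-0.03 [-0.65  3.44 -0.15]
```

>>> send_rows(
  steps=[
    {"translation": [-0.2,0.5,0],"delta_rot": [0,0,0],"jaw": 0},
    {"translation": [-0.3,0.9,0],"delta_rot": [0,0,0],"jaw": 0},
    {"translation": [-0.4,1.3,0],"delta_rot": [0,0,0],"jaw": 0},
    {"translation": [-0.5,1.6,0],"delta_rot": [0,0,0],"jaw": 0},
    {"translation": [-0.5,1.9,0],"delta_rot": [0,0,0],"jaw": 0},
    {"translation": [-0.5,2.1,0],"delta_rot": [0,0,0],"jaw": 0},
    {"translation": [-0.5,2.3,0],"delta_rot": [0,0,0],"jaw": 0},
    {"translation": [-0.5,2.4,0],"delta_rot": [0,0,0],"jaw": 0},
  ],
)

```text
time: 28.6
tool_pos: [0.449, -0.1228, 0.0483]
tool_rot: [-0.0, 0.999, -0.042, -0.0]
contact_force: [-0.5, 0.2, 0.3]
gripper_width: -0.0
grasp_force: 0.3
```

```bash
python3 - <<'E'
from h import *
p,r,s=tool();print(p,s['contact_force'],gate())
E
```

```text
[ 0.44896206 -0.12280107  0.04827516] [-0.52954033  0.23815161  0.34290347] (np.int64(188), (array([ -4.4, -80.4]), array([ 34. , 185.4]), 1.437), array([ 0.04010438, -0.00203933]))
```

>>> send_rows(
  steps=[
    {"translation": [0,0.15,0],"delta_rot": [0,0,0],"jaw": 0},
    {"translation": [0,0.3,0],"delta_rot": [0,0,0],"jaw": 0},
    {"translation": [0,0.4,0],"delta_rot": [0,0,0],"jaw": 0},
    {"translation": [0,0.5,0],"delta_rot": [0,0,0],"jaw": 0},
    {"translation": [0,0.55,0],"delta_rot": [0,0,0],"jaw": 0},
    {"translation": [0,0.6,0],"delta_rot": [0,0,0],"jaw": 0},
    {"translation": [0,0.6,0],"delta_rot": [0,0,0],"jaw": 0},
    {"translation": [0,0.6,0],"delta_rot": [0,0,0],"jaw": 0},
  ],
)

```text
time: 29.45
tool_pos: [0.4487, -0.1263, 0.0483]
tool_rot: [-0.003, 0.999, -0.042, -0.0]
contact_force: [0.3, 11.2, 4.1]
gripper_width: 0.001
grasp_force: 6.3
```

```bash
python3 - <<'E'
from h import *
p,r,s=tool();print(p,s['contact_force'],gate())
E
```

```text
[ 0.44873684 -0.12627339  0.04834939] [ 0.34176006 11.20526546  4.09578504] (np.int64(178), (array([ -2.1, -81.5]), array([ 35. , 183.9]), 1.462), array([ 0.0209843 , -0.00199574]))
```

11 N of resistance means the gate is on its stop. Back off and rise.

>>> send_rows(
  steps=[
    {"translation": [0,0.2,0],"delta_rot": [0,0,0],"jaw": 0},
    {"translation": [0,-0.5,0],"delta_rot": [0,0,0],"jaw": 0},
    {"translation": [0,-2,0],"delta_rot": [0,0,0],"jaw": 0},
    {"translation": [0,-4,-1],"delta_rot": [0,0,0],"jaw": 0},
    {"translation": [0,-7,-4],"delta_rot": [0,0,0],"jaw": 0},
    {"translation": [0,-11,-8],"delta_rot": [0,0,0],"jaw": 0},
    {"translation": [0,-15,-12],"delta_rot": [0,0,0],"jaw": 0},
    {"translation": [0,-19,-15],"delta_rot": [0,0,0],"jaw": 0},
  ],
)

```text
time: 30.3
tool_pos: [0.4638, 0.0514, 0.1922]
tool_rot: [0.0, 0.999, -0.042, 0.001]
contact_force: [1.9, 0.6, -0.4]
gripper_width: -0.004
grasp_force: 0.0
```

```bash
python3 - <<'E'
from h import *
p,r,s=tool();print(p,s['contact_force'],gate())
f=grab('top'); w=cloud(f); ex=np.array([-.0825,-.9966]); ey=np.array([.9966,-.0825]);H=np.array([.645,-.165])
d=w[...,:2]-H; X=d@ex;Y=d@ey;Z=w[...,2]; b=f['pixels'].astype(int)
q=(Z>.055)&(Z<.085)&(abs(X)<.03)&(Y<-.01)&(Y>-.27)&(b.min(-1)>90); print(q.sum(),np.polyfit(Y[q],X[q],1),rect(np.c_[X[q],Y[q]]))
P=recess(f,(478,575,150,225),.161,110);print(np.round(P,1))
t=cv2.resize(f['pixels'][140:305,430:595],(400,400),interpolation=3); g=grab('scene')['pixels']
cv2.imwrite('pics/fin.png',cv2.hconcat([t,cv2.resize(g[120:260,120:260],(400,400),interpolation=3)]))
E
```

```text
[0.46376234 0.05137489 0.19224133] [ 1.87381921  0.61985759 -0.35523824] (np.int64(264), (array([   4.4, -127.1]), array([ 39.1, 276.8]), 1.564), array([ 0.00015261, -0.00333621]))
892 [-0.02683555 -0.00475899] (array([  -1.8, -140. ]), array([ 38.2, 258.6]), 1.672)
[[ 590.7 -247.2]
 [ 577.4 -338.4]
 [ 555.1 -242. ]
 [ 541.8 -333.2]]
```

View pics/fin.png

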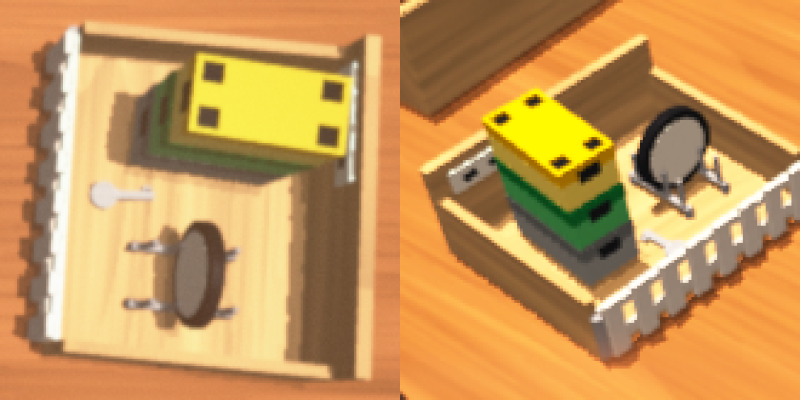

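The gate is shut, the stack sits flush with its recess pattern at z 0.161, and the pad stands in the middle slot. Handing in.

```bash
python3 -c "
from plant import *
print(job_done())"
```

```text
the job is handed in; nothing more can be done
None
```

I handed the job in at about 30 s: green is seated on grey and yellow on green, the pad is upright in the rack's middle slot, and the gate is shut against its stop; the final camera check agreed, but the judge's result wasn't shown.

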